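# Snap the pilot-light lenses into the control panel

## Robot

A 6-joint arm with a two-finger parallel gripper is mounted at the origin on the work surface. World frame = base frame: x ahead of the robot, y to its left, z up, the work surface at z = 0. Lengths are in m, angles in degrees, forces in N, time in s.
With the tool pointing down it reaches from about 0.3 to 0.825 m from the base axis. Payload 5.4 kg.
Tool frame: the origin (TCP) lies midway between the tips of the shut fingers; the grasp point (between the pads) lies 19 mm behind it; z points along the fingers, y is the line along which they close (so a half turn about z gives the same grasp; the last joint's range is limited). The gripper opens to 92 mm and grips with 3 to 60 N. Pads are 20 mm wide; open, the fingers measure 128 mm over their backs; the gripper's body (75 mm by 189 mm) begins 69 mm behind the grasp point.
Start: joints at [-88.986, 9.076, 91.501, -0, 79.423, -12.038], TCP at [0.13, -0.56, 0.215] pointing down, gripper open.
Joint ranges: [-166.64, 166.64], [-54.1, 131.32], [10.49, 154.53], [-73.88, 253.88], [9.74, 151.15], [-171.62, 171.62]. Speed limits (degrees/s): [147.25, 147.25, 180, 180, 180, 180].

## Interface

Orientations are given as a 3x3 rotation matrix whose columns are the frame's x, y, z axes.
In Python, from rig import ctrl gives the robot as it stands. The module is installed in compiled form; this text tells all that it offers.
- The arm moves only by the tool play_rows, never from a script. Its argument "rows" is a list of rows, each an object with "xyz": the shift along the world's x, y, z as a fraction of full scale, a list of three; "yaw": the turn about the world's z as a fraction of full scale. A call has 1 to 12 rows; each row shifts and turns the commanded pose from where the row before left it; what a row does not reach is not made up. Full scale, the value 1, is 0.05 m for a shift and 0.15 rad for a turn. A row lasts 1/8 s, in which the tool goes at most 62.5 mm and 10.7 degrees, less where a joint would pass 70% of its speed; a pose out of reach is approached as far as the arm can. A call with a number of a shift or a turn outside -1 to 1 is refused whole. A call with a gripper value outside its range is refused whole. "fingers" is the closure, from 0 (fully open) to 1 (shut), set as the call begins (left out, the last holds). The fingers move at their own pace and stop on an object; "squeeze" is the grip in N (left out, the last holds). Time passes only in rows, so rows that do not move let the fingers close. It gives the time, the measured TCP pose, the force, the opening and the grip force at its end, in the units of the state.
- ctrl.sense(): the state, without advancing time (a new reading comes with each control period).
- ctrl.read_camera(name): name is "side" or "top"; returns the picture (480x640x3 uint8, red, green, blue); there is no depth.
- ctrl.camera_info(name): a dict with "camera_matrix" (3x3 intrinsics, pixels), "camera_from_world" (4x4, takes a point from world to camera coordinates). Camera axes: x right, y up, looking along -z (the intrinsics and any distortion apply to the point x, -y, -z); pixel columns grow to the right and rows downward; lengths in m; the calibration is good to about 2 mm. A picture is of the moment at which its call begins. camera_info takes no time and is no camera call.
- ctrl.job_done(): hands the job in; it is judged then, once.
The state is a dict: "time": time; "joint_pos": joint angles; "qd": joint speeds; "tau": joint torques, N m; "eef_pos": TCP position; "tool_rot": TCP orientation; "contact_force": force on the tool from outside, world axes, zero at the start; "wrist_torque": the same for the moment, N m; "finger_gap": finger opening in m; "grasp_force": force on a finger pad.
Only numpy, scipy, OpenCV 4.12 (cv2) and the standard library are available. Lean on these libraries where they do the work, as an engineer would, in place of code of your own. Each camera call takes 0.05 s, during which the arm holds its last target. There are 200 camera calls.

## Task

Swing the magnifier arm well clear of the yellow panel, to the side away from the loose lenses, and set every lens that lies on the bench into the lamp holder of its own colour. Push each one fully home with the orange seating tool, never with the gripper itself, until it clicks flush and square, then stand the tool back in its grey tray and swing the magnifier back over the middle of the panel. Leave the other things on the bench where they are.

Things in the scene. Friction and masses are not known exactly. Their poses are not given: they have to be found in the camera images.
- lens_red: pilot-light lens: a stepped red plastic cap, 26 mm tall, 40 g, most of it in the flange. A round flange 40 mm across and 6 mm thick at the bottom, and above it a round body 28 mm across and 20 mm tall (grip this). Origin: centre of the flange's underside; z runs up the lens. It snaps into the lamp holder of its own colour. None when absent in this run.
- lens_green: pilot-light lens: a stepped green plastic cap, 26 mm tall, 40 g, most of it in the flange. A round flange 40 mm across and 6 mm thick at the bottom, and above it a round body 28 mm across and 20 mm tall (grip this). Origin: centre of the flange's underside; z runs up the lens. It snaps into the lamp holder of its own colour. None when absent in this run.
- lens_blue: pilot-light lens: a stepped blue plastic cap, 26 mm tall, 40 g, most of it in the flange. A round flange 40 mm across and 6 mm thick at the bottom, and above it a round body 28 mm across and 20 mm tall (grip this). Origin: centre of the flange's underside; z runs up the lens. It snaps into the lamp holder of its own colour. None when absent in this run.
- lens_white: pilot-light lens: a stepped white plastic cap, 26 mm tall, 40 g, most of it in the flange. A round flange 40 mm across and 6 mm thick at the bottom, and above it a round body 28 mm across and 20 mm tall (grip this). Origin: centre of the flange's underside; z runs up the lens. It snaps into the lamp holder of its own colour. None when absent in this run.
- seat_red (a point): centre of the floor of the lamp holder ringed in red (26 mm above the table), z up: a round hole 43 mm wide (2 mm chamfer), 17 mm deep in the panel, with three sprung steel claws to 15 mm above the floor. A lens set in rests on the claws, underside 13 mm above the floor; 10 N pushes it past; it clicks over the last 2 mm: underside on the floor, claws over its flange (20 N is ample).
- seat_green (a point): centre of the floor of the lamp holder ringed in green (26 mm above the table), z up: a round hole 43 mm wide (2 mm chamfer), 17 mm deep in the panel, with three sprung steel claws to 15 mm above the floor. A lens set in rests on the claws, underside 13 mm above the floor; 10 N pushes it past; it clicks over the last 2 mm: underside on the floor, claws over its flange (20 N is ample).
- seat_blue (a point): centre of the floor of the lamp holder ringed in blue (26 mm above the table), z up: a round hole 43 mm wide (2 mm chamfer), 17 mm deep in the panel, with three sprung steel claws to 15 mm above the floor. A lens set in rests on the claws, underside 13 mm above the floor; 10 N pushes it past; it clicks over the last 2 mm: underside on the floor, claws over its flange (20 N is ample).
- seat_white (a point): centre of the floor of the lamp holder ringed in white (26 mm above the table), z up: a round hole 43 mm wide (2 mm chamfer), 17 mm deep in the panel, with three sprung steel claws to 15 mm above the floor. A lens set in rests on the claws, underside 13 mm above the floor; 10 N pushes it past; it clicks over the last 2 mm: underside on the floor, claws over its flange (20 N is ample).
- panel: yellow enclosure front lying face up, fixed, 140 x 360 x 43 mm (x, y, z). Origin: centre of its underside. Carries four lamp holders in a row along its y axis, 85 mm apart, colours in any order.
- presser: seating tool, stands upright: flat round black foot 36 mm across and 12 mm tall, above it a round orange handle 24 mm across, 80 mm tall in all, 200 g. Origin: centre of the foot's flat underside, z up the handle. Starts standing in the tray.
- tray: grey square tray, fixed, 85 x 85 mm outside, 12 mm tall, walls and floor 4 mm. Origin: centre of its underside.
- magnifier (a joint): swing of the magnifier arm about its upright post (rad). About 0 is over the panel; it grows as the arm turns clockwise seen from above, which is the way clear (towards +y, the robot's left, first passing nearest the robot); 1.5 to 2 is well clear. Range -0.6 to 2.3. Stays where it is left (stiff hinge, about 0.15 N m).
- magnifier_hinge (a point): point on the hinge axis of the magnifier arm, at arm height (157 mm above the table); the post under it is 20 mm thick and stands on a round base 90 mm across
- magnifier_knob (a point): grip point, 23 mm above the arm, on the upright round red knob, 18 mm across, that rises 43 mm from the top of the arm (knob top 205 mm above the table), 145 mm from the hinge axis
- magnifier_glass (a point): centre of the round magnifying glass with white rim, 112 mm across, at the arm's end, 220 mm from the hinge axis and 157 mm above the table
- meter: yellow handheld meter lying flat, 150 x 75 x 34 mm, a bystander. Origin: centre of its underside.
- spool: solder spool standing, 60 mm across, 44 mm tall, a bystander. Origin: centre of its underside.
- tin: round black and brass tin, 60 mm across, 22 mm tall, a bystander. Origin: centre of its underside.
- battery: blue block battery lying flat, 48 x 26 x 17 mm, a bystander. Origin: centre of its underside.
Mind the look-alikes: they are no part of the job. Of the things like the lens_blue, leave any that is pink; of the rest the larger one is meant. Several things look just like the lens_red: the one meant starts nearest to the robot's base.

How it is judged:
By the outcome, as a careful person would: the job done as asked, in the order asked, and still so for the second after the job is handed in, with the robot touching nothing.
Of lens_red, lens_green, lens_blue, lens_white only 3 to 4 are there at a start; the rules pass over those that are not, and their reading is None.
At some moment in a run one of lens_red, lens_green, lens_blue, lens_white may be knocked a few centimetres aside while the robot is not near it.
It also fails if it takes over 210 s, if anything falls off the work surface, if the arm or the gripper's body presses on something with over 40 N, if the wrist force passes 120 N, or if a joint passes its speed limit or range.

## Working session

There is one attempt and no reset: what is moved stays moved. The work goes in short steps, Python scripts to look and compute and a tool call to move; the robot and the scene stay as the last step left them, time stands still between calls to the robot, and variables do not carry over. Pictures are saved under pics/ and viewed, at most 14 in all, crops included, and the job is handed in when it is done.

Besides the shell and the picture viewer there is one more tool, called as name(argument=value, ...) on one line, values as JSON. play_rows: Moves the arm, as the interface text tells. Its arguments: {"type":"object","properties":{"rows":{"type":"array","items":{"type":"object","properties":{"xyz":{"type":"array","items":{"type":"number"}},"yaw":{"type":"number"}}}},"fingers":{"type":"number"},"squeeze":{"type":"number"}},"required":["rows"]}

```bash
mkdir -p pics
cat > h.py <<'E'
import numpy as np, cv2
from rig import ctrl
def snap(n,f):
    im=ctrl.read_camera(n); cv2.imwrite('pics/'+f,im[:,:,::-1]); return im
def proj(n,p):
    c=ctrl.camera_info(n);K=np.array(c['camera_matrix']);T=np.array(c['camera_from_world'])
    q=T@np.append(p,1); v=np.array([q[0],-q[1],-q[2]]); u=K@v; return u[:2]/u[2]
def unproj(n,uv,z):
    c=ctrl.camera_info(n);K=np.array(c['camera_matrix']);T=np.array(c['camera_from_world'])
    d=np.linalg.solve(K,[uv[0],uv[1],1]); d=np.array([d[0],-d[1],-d[2]])
    R=T[:3,:3];o=-R.T@T[:3,3];d=R.T@d; return o+d*(z-o[2])/d[2]
E
python3 - <<'E'
from h import *
snap('top','t0.png');snap('side','s0.png')
for n in('top','side'):
    c=ctrl.camera_info(n);print(c.keys(),np.round(c['camera_matrix'],1).tolist());T=np.array(c['camera_from_world']);print(-T[:3,:3].T@T[:3,3],T[:3,:3].round(2).tolist())
print(ctrl.sense())
E
```

```text
dict_keys(['camera_matrix', 'camera_from_world']) [[607.0, 0.0, 324.1], [0.0, 607.0, 242.7], [0.0, 0.0, 1.0]]
[ 0.22751147 -0.04101693  1.48984672] [[0.04, -1.0, 0.0], [0.98, 0.04, 0.22], [-0.22, -0.01, 0.98]]
dict_keys(['camera_matrix', 'camera_from_world']) [[440.0, 0.0, 315.5], [0.0, 440.0, 239.6], [0.0, 0.0, 1.0]]
[ 0.3046354  -0.76845971  0.58909803] [[0.95, -0.31, -0.01], [0.17, 0.51, 0.84], [-0.25, -0.8, 0.54]]
{'time': 0.1, 'joint_pos': array([-8.89874430e+01,  9.10942175e+00,  9.15641247e+01,  2.38914965e-04,
        7.94239363e+01, -1.20393327e+01]), 'qd': array([ 0.06078893, -0.05286859, -0.18216517, -0.03308639, -0.11483371,
        0.01664105]), 'tau': array([ 2.98276818e-04, -3.86506712e+01, -3.22958100e+01,  7.04397610e-02,
        3.40585015e-02, -5.45182468e-05]), 'eef_pos': array([ 0.12981014, -0.55957518,  0.21372092]), 'tool_rot': array([[ 9.74166118e-01,  2.25832625e-01, -2.59678533e-05],
       [ 2.25832341e-01, -9.74164698e-01,  1.70120012e-03],
       [ 3.58889523e-04, -1.66311590e-03, -9.99998553e-01]]), 'contact_force': array([-0.13906027,  0.02671441, -0.39168867]), 'wrist_torque': array([-0.00770335, -0.02213985,  0.00922182]), 'grasp_force': 0.0, 'finger_gap': 0.09169544048224641}
```

View pics/t0.png

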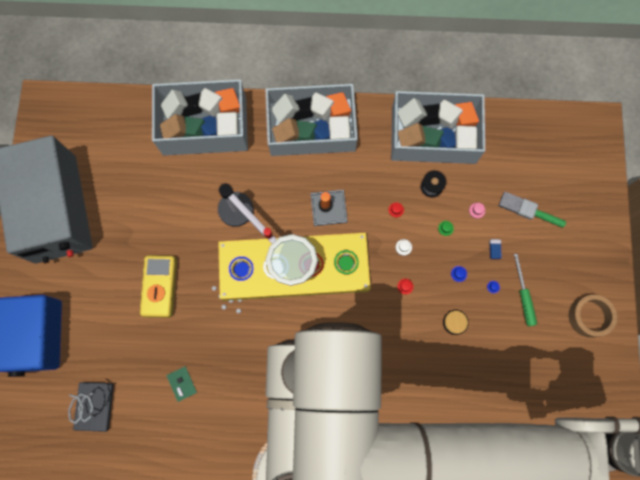

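View pics/s0.png

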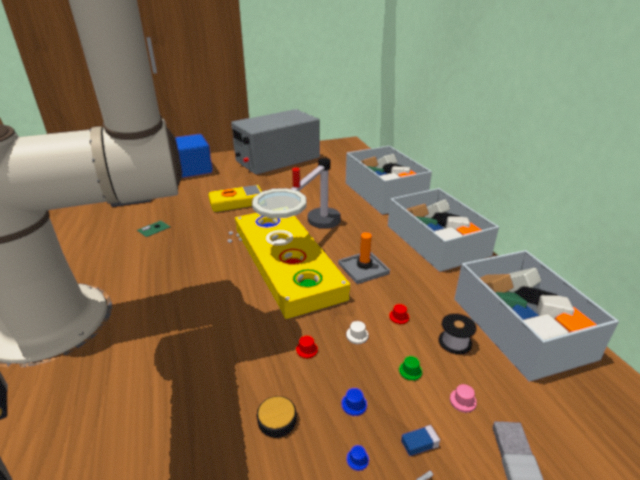

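The top view shows:
- Red candidates at (405,286) and (397,210). I take (405,286), nearest the base.
- Blue candidates at (459,274) and (493,287), plus a pink one at (478,210). I take (459,274), the larger.
- Green at (446,228) and white at (403,247).
- Tool at (326,203) and magnifier knob at (267,232).

I'll confirm with an enlarged crop and measure.

```bash
cat >> h.py <<'E'
def blob(im,uv,r=14,z=0.006,n='top'):
    u,v=map(int,uv);p=im[max(v-r,0):v+r+1,u-r:u+r+1].astype(float)
    bg=np.median(np.concatenate([p[0],p[-1],p[:,0],p[:,-1]]),axis=0)
    m=(np.linalg.norm(p-bg,axis=2)>60).astype(np.uint8)
    k,l,s,c=cv2.connectedComponentsWithStats(m); i=1+np.argmax(s[1:,4]); q=c[i]+[u-r,v-r]
    return q.round(1),s[i,4],unproj(n,q,z)[:2].round(4)
def colmask(im,col):
    h=cv2.cvtColor(im,cv2.COLOR_RGB2HSV);H,S,V=h[...,0],h[...,1],h[...,2]
    if col=='white': return ((S<60)&(V>140)).astype(np.uint8)
    r={'red':(H<6)|(H>174),'green':(H>45)&(H<75),'blue':(H>105)&(H<130)}[col]
    return (r&(S>150)&(V>60)).astype(np.uint8)
E
python3 - <<'E'
from h import *
im=cv2.imread('pics/t0.png')[:,:,::-1]
for n,uv in dict(red=(405,286),red2=(397,210),green=(446,228),blue=(459,274),blue2=(493,287),white=(403,247)).items():
    q,a,p=blob(im,uv,13,0.012); print(n,q,a,p,np.hypot(*p))
for n,uv,z in [('ring_b',(241,268),.043),('ring_g',(346,262),.043),('knob',(267,232),.205),('hinge',(226,191),.16),('glass',(291,260),.157),('tray',(329,208),.012),('tooltop',(326,198),.08),
 ('pc1',(219,241),.043),('pc2',(366,234),.043),('pc3',(370,289),.043),('pc4',(221,297),.043),('spool',(433,183),.044),('tin',(456,322),.022),('batt',(496,249),.017)]:
    print(n,unproj('top',uv,z)[:2].round(3))
c=cv2.resize(im[170:340,360:540],None,fx=3.3,fy=3.3,interpolation=cv2.INTER_CUBIC);cv2.imwrite('pics/c0.png',c[:,:,::-1])
E
```

```text
red [401.5 289.1] 270 [ 0.4479 -0.2235] 0.5005663392598427
red2 [395.7 209.4] 154 [ 0.65   -0.2061] 0.6818923742057833
green [445.4 227.9] 170 [ 0.607  -0.3315] 0.6916221873248428
blue [458.6 273.6] 216 [ 0.4922 -0.3636] 0.6119361077759671
blue2 [493.1 286.6] 139 [ 0.4632 -0.448 ] 0.6444053382770817
white [403.4 246.8] 242 [ 0.5542 -0.2267] 0.5987741894904957
ring_b [0.479 0.169]
ring_g [ 0.504 -0.084]
knob [0.532 0.095]
hinge [0.635 0.199]
glass [0.482 0.042]
tray [ 0.647 -0.038]
tooltop [ 0.652 -0.03 ]
pc1 [0.543 0.227]
pc2 [ 0.576 -0.131]
pc3 [ 0.44  -0.144]
pc4 [0.406 0.212]
spool [ 0.713 -0.295]
tin [ 0.372 -0.354]
batt [ 0.557 -0.456]
```

View pics/c0.png

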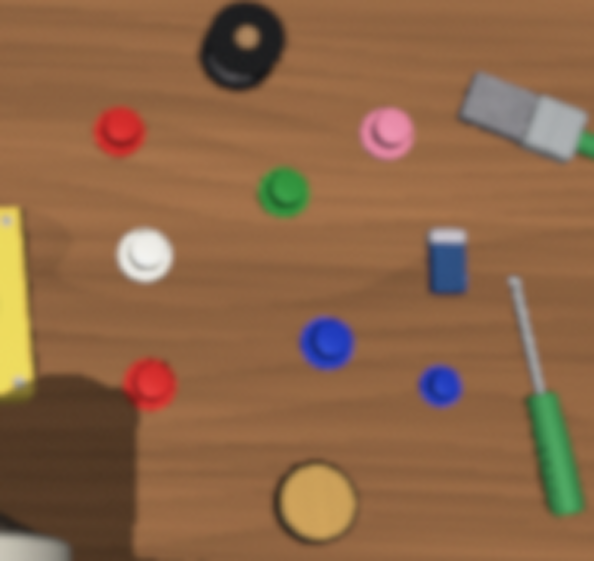

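The crop confirms it: the near red at crop (151,384) and the larger blue at crop (327,343). The smaller blue (440,386), the far red (119,131) and the pink one are decoys. Next I go above the magnifier knob, at about (0.532, 0.095).

play_rows(rows=[{"xyz": [0, 0, 0.85], "yaw": 0}, {"xyz": [0.5, 0.82, 0.85], "yaw": 0.6}, {"xyz": [0.5, 0.82, 0], "yaw": 0.6}, {"xyz": [0.5, 0.82, 0], "yaw": 0.6}, {"xyz": [0.5, 0.82, 0], "yaw": 0.6}, {"xyz": [0.5, 0.82, 0], "yaw": 0.6}, {"xyz": [0.5, 0.82, 0], "yaw": 0.6}, {"xyz": [0.5, 0.82, 0], "yaw": 0.6}, {"xyz": [0.5, 0.82, 0], "yaw": 0.6}, {"xyz": [0.5, 0.82, 0], "yaw": 0.6}, {"xyz": [0.5, 0.82, 0], "yaw": 0.6}, {"xyz": [0.5, 0.82, 0], "yaw": 0.6}], fingers=0, squeeze=10)

```text
time: 1.6
eef_pos: [0.4046, -0.1086, 0.2983]
tool_rot: [[0.343, 0.939, -0.0], [0.939, -0.343, -0.0], [-0.0, -0.0, -1.0]]
contact_force: [0.7, 1.1, 0.1]
finger_gap: 0.0922
grasp_force: 0.0
```

play_rows(rows=[{"xyz": [0.5, 0.82, 0], "yaw": 0.6}, {"xyz": [0.5, 0.82, 0], "yaw": 0.6}, {"xyz": [0.5, 0.82, 0], "yaw": 0.6}, {"xyz": [0.5, 0.82, 0], "yaw": 0.6}, {"xyz": [0.5, 0.82, 0], "yaw": 0.6}, {"xyz": [0, 0, 0], "yaw": 0}, {"xyz": [0, 0, 0], "yaw": 0}])

```text
time: 2.48
eef_pos: [0.5288, 0.0944, 0.2981]
tool_rot: [[-0.096, 0.995, -0.001], [0.995, 0.096, -0.001], [-0.0, -0.001, -1.0]]
contact_force: [-0.3, 0.6, 0.0]
finger_gap: 0.0918
grasp_force: 0.0
```

Run:
```python
from h import *
im=snap('side','s1.png')
s=ctrl.sense();print(s['eef_pos'],s['tool_rot'].round(3).tolist())
for p in [(.532,.095,.205),(.532,.095,.162)]: print(proj('side',p))
i0=cv2.imread('pics/s0.png')[:,:,::-1]
m=colmask(i0,'red');k,l,st,c=cv2.connectedComponentsWithStats(m)
for a,b in zip(st[1:],c[1:]): 
    if a[4]>20: print(a,b.round(1))
t0=cv2.imread('pics/t0.png')[:,:,::-1]
m=colmask(t0,'red');k,l,st,c=cv2.connectedComponentsWithStats(m)
for a,b in zip(st[1:],c[1:]):
    if a[4]>10: print('top',a,b.round(1))
```

```text
[0.52878285 0.09407707 0.29832213] [[-0.096, 0.995, -0.001], [0.995, 0.096, -0.0], [-0.0, -0.001, -1.0]]
[294.74281941 169.33423341]
[295.34913503 187.25445573]
[292 167   8  20 122] [295.6 176.4]
[286 259  14   4  41] [292.6 260.6]
[390 304  19  20 285] [399.1 314.1]
[296 336  22  22 367] [306.3 347. ]
top [388 202  16  16 184] [395.7 209.4]
top [265 228   7  10  53] [267.7 232.3]
top [ 67 250   6   7  37] [ 69.5 252.9]
top [397 279  17  16 202] [404.9 286.1]
```

View pics/s1.png

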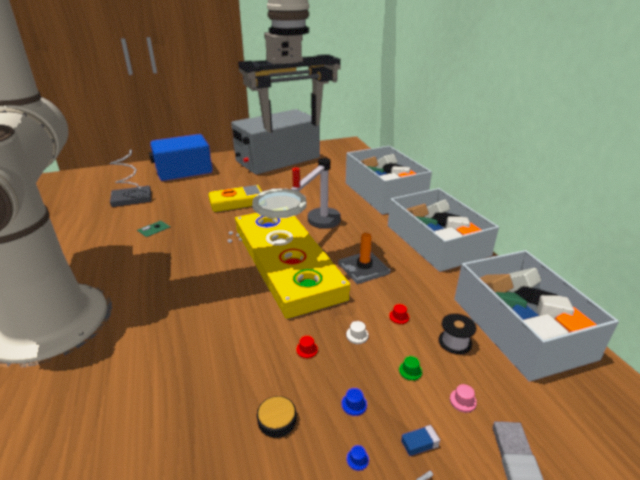

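The gripper hangs above the knob, seen at (295,176) in the side view, which matches the prediction. I descend and grip it.

play_rows(rows=[{"xyz": [0.06, 0.02, -0.84]}, {"xyz": [0, 0, -0.84]}, {"xyz": [0, 0, -0.84]}, {"xyz": [0, 0, 0]}])

```text
$.rows[0]: bad value
```

play_rows(rows=[{"xyz": [0, 0, 0]}, {"xyz": [0, 0, 0]}, {"xyz": [0, 0, 0]}, {"xyz": [0, 0, 0]}, {"xyz": [0, 0, 0]}, {"xyz": [0, 0, 0]}], fingers=1, squeeze=8)

```text
$.rows[0]: bad value
```

Run:
```python
import numpy as np
h=np.array([.635,.199]);k=np.array([.532,.0945]);r=.1455
a0=np.arctan2(*(k-h)[::-1]);print(np.hypot(*(k-h)),np.degrees(a0))
A=a0-np.linspace(0,1.75,19); P=h+r*np.c_[np.cos(A),np.sin(A)]
print((np.diff(P,axis=0)/.05).round(2).tolist(),P[-1])
```

```text
0.1467284907575894 -134.58582085659066
[[-0.19, 0.21], [-0.17, 0.23], [-0.15, 0.24], [-0.12, 0.25], [-0.1, 0.27], [-0.07, 0.27], [-0.05, 0.28], [-0.02, 0.28], [0.01, 0.28], [0.04, 0.28], [0.06, 0.28], [0.09, 0.27], [0.12, 0.26], [0.14, 0.25], [0.16, 0.23], [0.19, 0.21], [0.21, 0.19], [0.22, 0.17]] [0.55124002 0.31797275]
```

Yaw must be given in every row.

play_rows(rows=[{"xyz": [0.06, 0.02, -0.84], "yaw": 0}, {"xyz": [0, 0, -0.84], "yaw": 0}, {"xyz": [0, 0, -0.84], "yaw": 0}, {"xyz": [0, 0, 0], "yaw": 0}])

```text
time: 3.02
eef_pos: [0.5292, 0.0948, 0.1694]
tool_rot: [[-0.095, 0.995, -0.007], [0.995, 0.095, 0.0], [0.001, -0.007, -1.0]]
contact_force: [-0.4, -0.2, -0.1]
finger_gap: 0.0921
grasp_force: 0.0
```

play_rows(rows=[{"xyz": [0, 0, 0], "yaw": 0}, {"xyz": [0, 0, 0], "yaw": 0}, {"xyz": [0, 0, 0], "yaw": 0}, {"xyz": [0, 0, 0], "yaw": 0}, {"xyz": [0, 0, 0], "yaw": 0}, {"xyz": [0, 0, 0], "yaw": 0}], fingers=1, squeeze=8)

```text
time: 3.78
eef_pos: [0.5321, 0.0959, 0.1725]
tool_rot: [[-0.097, 0.995, -0.0], [0.995, 0.097, 0.0], [0.0, -0.0, -1.0]]
contact_force: [-0.6, 0.7, -0.3]
finger_gap: 0.034
grasp_force: 0.0
```

play_rows(rows=[{"xyz": [0, 0, 0], "yaw": 0}, {"xyz": [0, 0, 0], "yaw": 0}, {"xyz": [0, 0, 0], "yaw": 0}, {"xyz": [0, 0, 0], "yaw": 0}])

```text
time: 4.28
eef_pos: [0.5332, 0.0966, 0.1727]
tool_rot: [[-0.097, 0.995, 0.003], [0.995, 0.097, 0.002], [0.001, 0.003, -1.0]]
contact_force: [3.6, 3.1, -3.2]
finger_gap: 0.0176
grasp_force: 8.0
```

play_rows(rows=[{"xyz": [-0.19, 0.21, 0], "yaw": 0}, {"xyz": [-0.17, 0.23, 0], "yaw": 0}, {"xyz": [-0.15, 0.24, 0], "yaw": 0}, {"xyz": [-0.12, 0.25, 0], "yaw": 0}, {"xyz": [-0.1, 0.27, 0], "yaw": 0}, {"xyz": [-0.07, 0.27, 0], "yaw": 0}])

```text
time: 5.03
eef_pos: [0.4932, 0.1701, 0.1728]
tool_rot: [[-0.097, 0.995, 0.004], [0.995, 0.097, -0.0], [-0.001, 0.004, -1.0]]
contact_force: [10.9, -0.4, -6.4]
finger_gap: 0.0177
grasp_force: 8.0
```

play_rows(rows=[{"xyz": [-0.04, 0.28, 0], "yaw": 0}, {"xyz": [0, 0.28, 0], "yaw": 0}, {"xyz": [0.02, 0.28, 0], "yaw": 0}, {"xyz": [0.05, 0.28, 0], "yaw": 0}, {"xyz": [0.06, 0.28, 0], "yaw": 0}, {"xyz": [0.09, 0.27, 0], "yaw": 0}])

```text
time: 5.78
eef_pos: [0.505, 0.2507, 0.1729]
tool_rot: [[-0.096, 0.995, 0.009], [0.995, 0.096, -0.006], [-0.007, 0.009, -1.0]]
contact_force: [18.3, -10.1, -6.5]
finger_gap: 0.017
grasp_force: 9.4
```

play_rows(rows=[{"xyz": [0.12, 0.26, 0], "yaw": 0}, {"xyz": [0.14, 0.25, 0], "yaw": 0}, {"xyz": [0.16, 0.23, 0], "yaw": 0}, {"xyz": [0.19, 0.21, 0], "yaw": 0}, {"xyz": [0.21, 0.19, 0], "yaw": 0}, {"xyz": [0.22, 0.17, 0], "yaw": 0}, {"xyz": [0, 0, 0], "yaw": 0}])

```text
time: 6.65
eef_pos: [0.5593, 0.3092, 0.173]
tool_rot: [[-0.093, 0.996, 0.01], [0.996, 0.093, -0.017], [-0.018, 0.008, -1.0]]
contact_force: [18.3, -28.1, -2.3]
finger_gap: 0.0126
grasp_force: 15.9
```

play_rows(rows=[{"xyz": [0, 0, 0], "yaw": 0}, {"xyz": [0, 0, 0], "yaw": 0}, {"xyz": [0, 0, 0], "yaw": 0}, {"xyz": [0, 0, 0], "yaw": 0}, {"xyz": [0, 0, 0.5], "yaw": 0}, {"xyz": [0, 0, 1], "yaw": 0}, {"xyz": [0, 0, 1], "yaw": 0}], fingers=0.3)

```text
time: 7.52
eef_pos: [0.5514, 0.3184, 0.2982]
tool_rot: [[-0.097, 0.995, -0.004], [0.995, 0.097, -0.002], [-0.001, -0.004, -1.0]]
contact_force: [0.3, 0.6, -0.0]
finger_gap: 0.0644
grasp_force: 0.0
```

Run:
```python
from h import *
im=snap('top','t1.png');sd=snap('side','s2.png')
o=np.hstack([cv2.resize(im[160:340,200:400],None,fx=2,fy=2,interpolation=3),cv2.resize(sd[170:350,210:410],None,fx=2,fy=2,interpolation=3)])
cv2.imwrite('pics/c1.png',o[:,:,::-1])
```

```text
(no output)
```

View pics/c1.png

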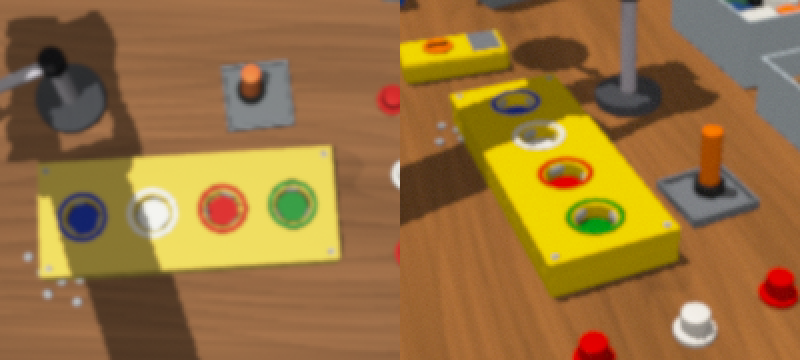

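All four holders are in clear view, in order blue, white, red, green from crop (83,216) to (292,203). I fit the seat row from the rings in both cameras and measure the lenses.

```bash
cat >> h.py <<'E'
def hullc(im,uv,col,r):
    u,v=map(int,uv);m=colmask(im[v-r:v+r+1,u-r:u+r+1].copy(),col)
    k,l,s,c=cv2.connectedComponentsWithStats(m,connectivity=8)
    # keep every blob of some size touching the middle region
    pts=np.argwhere(m)[:,::-1]+[u-r,v-r]
    h=cv2.convexHull(pts.astype(np.float32)); M=cv2.moments(h)
    return np.array([M['m10'],M['m01']])/M['m00'],cv2.contourArea(h)
E
python3 - <<'E'
from h import *
t=cv2.imread('pics/t1.png')[:,:,::-1];s=cv2.imread('pics/s2.png')[:,:,::-1]
tp=dict(blue=(241,268),white=(276,266),red=(311,264),green=(346,262))
sp=dict(blue=(268,221),white=(280,237),red=(293,257),green=(308,278))
for n,im,d,r in(('top',t,tp,15),('side',s,sp,18)):
    P=[]
    for c in d:
        q,a=hullc(im,d[c],c,r); p=unproj(n,q,.043)[:2];P.append(p);print(n,c,q.round(1),a,p.round(4))
    P=np.array(P);k=np.array([1.5,.5,-.5,-1.5])*.085
    ax=(k@P)/(k@k);print('  len',np.hypot(*ax),'yaw',np.degrees(np.arctan2(-ax[0],ax[1])),'ctr',P.mean(0),'res',(P-P.mean(0)-np.outer(k,ax)).round(4).tolist())
lt=dict(red=(405,286),green=(446,228),blue=(459,274),white=(403,247))
ls=dict(red=(306,347),green=(411,368),blue=(354,401),white=(357,332))
for c in lt:
    for n,im,d,r in(('top',t,lt,13),('side',s,ls,17)):
        u,v=d[c];m=np.zeros(im.shape[:2],np.uint8);m[v-r:v+r+1,u-r:u+r+1]=colmask(im,c)[v-r:v+r+1,u-r:u+r+1]
        # flange + body: fit by silhouette of a modelled stepped cap
        th=np.linspace(0,6.283,40);ring=lambda R,z,p:[proj(n,(p[0]+R*np.cos(a),p[1]+R*np.sin(a),z)) for a in th]
        M=cv2.moments(m,True);q=np.array([M['m10'],M['m01']])/M['m00']
        p=unproj(n,q,.01)[:2]
        for _ in range(4):
            k2=np.zeros(im.shape[:2],np.uint8)
            big=np.zeros((im.shape[0]*1,im.shape[1]),np.uint8)
            S=8;o=q-r*2;big=np.zeros((4*r*S,4*r*S),np.uint8)
            for R,z in((.02,(0,.006)),(.014,(.006,.026))):
                pts=np.array(ring(R,z[0],p)+ring(R,z[1],p));h=cv2.convexHull(((pts-o+.5)*S).astype(np.int32));cv2.fillPoly(big,[h],1)
            B=cv2.moments(big,True);qm=np.array([B['m10'],B['m01']])/B['m00']/S+o-.5
            p=p+unproj(n,q,.01)[:2]-unproj(n,qm,.01)[:2]
        print(c,n,q.round(1),'area',M['m00'],'model',B['m00']/S/S,p.round(4))
E
```

```text
top blue [241.2 268.8] 123.5 [0.4768 0.1683]
top white [276.2 266. ] 457.0 [0.4873 0.0843]
top red [310.9 264.7] 135.0 [0.4938 0.0005]
top green [345.7 262.5] 102.0 [ 0.5027 -0.0835]
  len 0.9924827316564647 yaw 5.7139214122826365 ctr [0.49014379 0.04241305] res [[-0.0007, 0.0], [0.0014, -0.0], [-0.0005, 0.0], [-0.0001, -0.0]]
side blue [268.2 224.5] 5.5 [0.4756 0.1542]
side white [281.6 241.6] 310.5 [0.4879 0.0683]
side red [292.2 260.5] 37.0 [ 0.4911 -0.0123]
side green [307.4 280. ] 232.5 [ 0.5024 -0.0882]
  len 0.9556374972727519 yaw 5.907679977277337 ctr [0.48926013 0.03048971] res [[-0.0011, 0.0025], [0.0028, -0.0026], [-0.0023, -0.0024], [0.0006, 0.0025]]
red top [404.9 286.1] area 198.0 model 214.09375 [ 0.457  -0.2331]
red side [306.5 347.2] area 358.0 model 433.8125 [ 0.4569 -0.2308]
green top [445.5 227.9] area 115.0 model 206.5 [ 0.6092 -0.3334]
green side [410.4 368.3] area 415.0 model 500.890625 [ 0.6092 -0.331 ]Traceback (most recent call last):
  File "<stdin>", line 25, in <module>
  File "<stdin>", line 17, in <lambda>
  File "h.py", line 6, in proj
    c=ctrl.camera_info(n);K=np.array(c['camera_matrix']);T=np.array(c['camera_from_world'])
ValueError: time passes only in moves, steps and waits
```

```bash
cat > h.py <<'E'
import numpy as np, cv2, json, os
from rig import ctrl
if not os.path.exists('cam.json'):
    json.dump({n:{k:np.array(v).tolist() for k,v in ctrl.camera_info(n).items()} for n in('top','side')},open('cam.json','w'))
CAM=json.load(open('cam.json'))
def snap(n,f):
    im=ctrl.read_camera(n); cv2.imwrite('pics/'+f,im[:,:,::-1]); return im
def load(f): return cv2.imread('pics/'+f)[:,:,::-1].copy()
def proj(n,p):
    K,T=np.array(CAM[n]['camera_matrix']),np.array(CAM[n]['camera_from_world'])
    q=np.atleast_2d(p)@T[:3,:3].T+T[:3,3]; u=(q*[1,-1,-1])@K.T; return u[:,:2]/u[:,2:]
def unproj(n,uv,z):
    K,T=np.array(CAM[n]['camera_matrix']),np.array(CAM[n]['camera_from_world'])
    d=np.linalg.solve(K,[uv[0],uv[1],1])*[1,-1,-1]
    R=T[:3,:3];o=-R.T@T[:3,3];d=R.T@d; return o+d*(z-o[2])/d[2]
def colmask(im,col):
    h=cv2.cvtColor(im,cv2.COLOR_RGB2HSV);H,S,V=h[...,0],h[...,1],h[...,2]
    if col=='white': return ((S<75)&(V>110)).astype(np.uint8)
    if col=='ring': return ((H<20)|(H>34)|(S<110)).astype(np.uint8)
    return (({'red':(H<6)|(H>172),'green':(H>42)&(H<78),'blue':(H>100)&(H<135)}[col])&(S>125)).astype(np.uint8)
TH=np.linspace(0,2*np.pi,48)
def circ(p,R,z): return np.c_[p[0]+R*np.cos(TH),p[1]+R*np.sin(TH),np.full(48,z)]
def cmask(im,uv,col,r):
    """centroid and area of the biggest blob of the colour near a pixel"""
    u,v=int(uv[0]),int(uv[1]);k,l,s,c=cv2.connectedComponentsWithStats(colmask(im[v-r:v+r+1,u-r:u+r+1].copy(),col))
    i=1+np.argmax(s[1:,4]);h=cv2.convexHull(np.argwhere(l==i)[:,::-1].astype(np.float32))
    return c[i]+[u-r,v-r],s[i,4]
def fit(n,q,solids):
    """xy of a stack of discs [(R,z0,z1)] whose silhouette centroid lies at pixel q"""
    p=unproj(n,q,.01)[:2];S=8
    for _ in range(4):
        o=q-50;b=np.zeros((100*S,100*S),np.uint8)
        for R,a,c in solids:
            pts=np.r_[proj(n,circ(p,R,a)),proj(n,circ(p,R,c))]
            cv2.fillPoly(b,[cv2.convexHull(((pts-o+.5)*S).astype(np.int32))],1)
        M=cv2.moments(b,True);qm=np.array([M['m10'],M['m01']])/M['m00']/S+o-.5
        p=p+unproj(n,q,.01)[:2]-unproj(n,qm,.01)[:2]
    return p,M['m00']/S/S
LENS=[(.02,0,.006),(.014,.006,.026)]
E
cat > lenses.py <<'E'
from h import *
LT=dict(red=(405,286),green=(446,228),blue=(459,274),white=(403,247))
LS=dict(red=(306,347),green=(411,368),blue=(354,401),white=(357,332))
def lenses(t,s,cols=LT):
    for c in cols:
        for n,im,d,r in(('top',t,LT,12),('side',s,LS,16)):
            q,a=cmask(im,d[c],c,r);p,A=fit(n,q,LENS);print(c,n,q.round(1),'area',a,round(A),p.round(4))
E
python3 - <<'E'
from lenses import *
t=load('t1.png');s=load('s2.png')
tp=dict(blue=(241,268),white=(276,266),red=(311,264),green=(346,262))
sp=dict(blue=(268,221),white=(280,237),red=(293,257),green=(308,278))
k=np.array([1.5,.5,-.5,-1.5])*.085
for n,im,d,r in(('top',t,tp,16),('side',s,sp,18)):
    P=[]
    for c in d:
        q,a=cmask(im,d[c],'ring',r); p=unproj(n,q,.043)[:2];P.append(p);print(n,c,q.round(1),a,p.round(4))
    P=np.array(P)
    ax=(k@P)/(k@k);print('  len',np.hypot(*ax),'yaw',np.degrees(np.arctan2(-ax[0],ax[1])),'ctr',P.mean(0),'res',(P-P.mean(0)-np.outer(k,ax)).round(4).tolist())
lenses(t,s)
E
```

```text
top blue [240.9 268.3] 527 [0.4781 0.1692]
top white [276.  266.1] 549 [0.4869 0.0847]
top red [310.9 264.1] 513 [0.4953 0.0006]
top green [345.7 262.3] 432 [ 0.5033 -0.0836]
  len 0.9957825653030353 yaw 5.691608185218248 ctr [0.49088189 0.04271891] res [[-0.0002, 0.0001], [0.0002, -0.0002], [0.0002, 0.0], [-0.0002, 0.0]]
side blue [267.1 206.6] 213 [0.4933 0.2463]
side white [278.7 238.3] 214 [0.4852 0.0846]
side red [291.9 256.9] 266 [0.4942 0.0013]
side green [307.1 279.5] 252 [ 0.5023 -0.0864]
  len 1.272775768790492 yaw 1.9128063578795707 ctr [0.49373461 0.06145108] res [[0.005, 0.0226], [-0.0068, -0.0309], [-0.0013, -0.0061], [0.0031, 0.0144]]
red top [404.9 286.1] area 198 214 [ 0.457  -0.2331]
red side [306.5 347.2] area 358 434 [ 0.4569 -0.2308]
green top [445.5 227.9] area 174 207 [ 0.6091 -0.3335]
green side [410.4 368.3] area 425 501 [ 0.6093 -0.331 ]
blue top [458.6 273.6] area 182 215 [ 0.4936 -0.3657]
blue side [353.9 402.1] area 530 590 [ 0.4939 -0.3634]
white top [403.4 247. ] area 237 207 [ 0.5556 -0.228 ]
white side [356.9 332.5] area 391 400 [ 0.5558 -0.225 ]
```

Top camera ring fit is consistent to 0.2 mm. Red lens is at about (0.457, -0.232). I move there and centre it by gripping in two directions, which also gives the camera bias.

play_rows(rows=[{"xyz": [-0.157, -0.92, 0], "yaw": 0}, {"xyz": [-0.157, -0.92, 0], "yaw": 0}, {"xyz": [-0.157, -0.92, 0], "yaw": 0}, {"xyz": [-0.157, -0.92, 0], "yaw": 0}, {"xyz": [-0.157, -0.92, 0], "yaw": 0}, {"xyz": [-0.157, -0.92, 0], "yaw": 0}, {"xyz": [-0.157, -0.92, 0], "yaw": 0}, {"xyz": [-0.157, -0.92, 0], "yaw": 0}, {"xyz": [-0.157, -0.92, 0], "yaw": 0}, {"xyz": [-0.157, -0.92, 0], "yaw": 0}, {"xyz": [-0.157, -0.92, -0.4], "yaw": 0}, {"xyz": [-0.157, -0.92, -0.8], "yaw": 0}], fingers=0.3)

```text
time: 9.12
eef_pos: [0.4589, -0.2348, 0.2379]
tool_rot: [[-0.097, 0.995, 0.001], [0.995, 0.097, -0.001], [-0.001, 0.001, -1.0]]
contact_force: [0.2, -0.1, -0.6]
finger_gap: 0.0641
grasp_force: 0.0
```

play_rows(rows=[{"xyz": [0, 0, -0.8], "yaw": 0}, {"xyz": [0, 0, -0.8], "yaw": 0}, {"xyz": [0, 0, -0.8], "yaw": 0}, {"xyz": [0, 0, -0.8], "yaw": 0}, {"xyz": [0, 0, -0.8], "yaw": 0}, {"xyz": [0, 0, -0.6], "yaw": 0}, {"xyz": [0, 0, 0], "yaw": 0}, {"xyz": [0, 0, 0], "yaw": 0}])

```text
time: 10.12
eef_pos: [0.4593, -0.2336, 0.0084]
tool_rot: [[-0.097, 0.995, 0.0], [0.995, 0.097, -0.0], [-0.0, 0.0, -1.0]]
contact_force: [-1.4, -0.0, -0.5]
finger_gap: 0.0646
grasp_force: 0.0
```

play_rows(rows=[{"xyz": [0, 0, 0], "yaw": 0}, {"xyz": [0, 0, 0], "yaw": 0}, {"xyz": [0, 0, 0], "yaw": 0}, {"xyz": [0, 0, 0], "yaw": 0}, {"xyz": [0, 0, 0], "yaw": 0}, {"xyz": [0, 0, 0], "yaw": 0}], fingers=1, squeeze=5)

```text
time: 10.88
eef_pos: [0.4591, -0.2338, 0.0077]
tool_rot: [[-0.097, 0.995, 0.0], [0.995, 0.097, -0.0], [-0.0, 0.0, -1.0]]
contact_force: [-0.6, 0.4, 3.4]
finger_gap: 0.0277
grasp_force: 5.0
```

play_rows(rows=[{"xyz": [0, 0, 0], "yaw": 0}, {"xyz": [0, 0, 0], "yaw": 0}, {"xyz": [0, 0, 0], "yaw": -1}, {"xyz": [0, 0, 0], "yaw": -1}, {"xyz": [0, 0, 0], "yaw": -1}, {"xyz": [0, 0, 0], "yaw": -1}, {"xyz": [0, 0, 0], "yaw": -1}, {"xyz": [0, 0, 0], "yaw": -1}, {"xyz": [0, 0, 0], "yaw": -1}, {"xyz": [0, 0, 0], "yaw": -1}, {"xyz": [0, 0, 0], "yaw": -1}, {"xyz": [0, 0, 0], "yaw": -1}], fingers=0.4)

```text
time: 12.38
eef_pos: [0.4589, -0.2336, 0.0073]
tool_rot: [[0.987, 0.162, -0.0], [0.162, -0.987, 0.0], [-0.0, -0.0, -1.0]]
contact_force: [-0.8, 0.6, -0.3]
finger_gap: 0.0556
grasp_force: 0.0
```

play_rows(rows=[{"xyz": [0, 0, 0], "yaw": 0}, {"xyz": [0, 0, 0], "yaw": 0}, {"xyz": [0, 0, 0], "yaw": 0}, {"xyz": [0, 0, 0], "yaw": 0}, {"xyz": [0, 0, 0], "yaw": 0}, {"xyz": [0, 0, 0], "yaw": 0}], fingers=1)

```text
time: 13.12
eef_pos: [0.459, -0.2336, 0.0075]
tool_rot: [[0.986, 0.167, -0.0], [0.167, -0.986, 0.0], [-0.0, -0.0, -1.0]]
contact_force: [-0.5, -0.3, -0.8]
finger_gap: 0.0275
grasp_force: 5.0
```

play_rows(rows=[{"xyz": [0, 0, 0], "yaw": 0}, {"xyz": [0, 0, 0], "yaw": 0}, {"xyz": [0, 0, 0], "yaw": 1}, {"xyz": [0, 0, 0], "yaw": 1}, {"xyz": [0, 0, 0], "yaw": 1}, {"xyz": [0, 0, 0], "yaw": 1}, {"xyz": [0, 0, 0], "yaw": 1}, {"xyz": [0, 0, 0], "yaw": 1}, {"xyz": [0, 0, 0], "yaw": 1}, {"xyz": [0, 0, 0], "yaw": 1}, {"xyz": [0, 0, 0], "yaw": 1}, {"xyz": [0, 0, 0], "yaw": 1}], fingers=0.4)

```text
time: 14.62
eef_pos: [0.4591, -0.2337, 0.0076]
tool_rot: [[-0.102, 0.995, 0.0], [0.995, 0.102, -0.0], [-0.0, 0.0, -1.0]]
contact_force: [-0.4, 0.1, -0.7]
finger_gap: 0.0557
grasp_force: 0.0
```

play_rows(rows=[{"xyz": [0, 0, 1], "yaw": 0}, {"xyz": [0, 0, 1], "yaw": 0}, {"xyz": [0, -1, 1], "yaw": 0}, {"xyz": [0, -1, 1], "yaw": 0}, {"xyz": [0, -1, 1], "yaw": 0}, {"xyz": [0, -1, 0], "yaw": 0}, {"xyz": [0, -1, 0], "yaw": 0}, {"xyz": [0, 0, 0], "yaw": 0}])

```text
time: 15.62
eef_pos: [0.4579, -0.4689, 0.2389]
tool_rot: [[-0.094, 0.996, -0.001], [0.996, 0.094, 0.001], [0.001, -0.001, -1.0]]
contact_force: [0.1, 1.2, -0.7]
finger_gap: 0.0554
grasp_force: 0.0
```

Run:
```python
from lenses import *
t=snap('top','t2.png');s=snap('side','s3.png');lenses(t,s,['red'])
print(ctrl.sense()['eef_pos'])
```

```text
red top [406.2 285.2] area 203 214 [ 0.4592 -0.2361]
red side [308.2 348. ] area 360 436 [ 0.4592 -0.2338]
[ 0.45884129 -0.46590223  0.23951518]
```

Gripping put the lens truly at (0.459, -0.2337). The top camera reads y 2.4 mm low and the side camera is right. I recheck the seats in the side view, now without shadow.

Run:
```python
from h import *
from scipy.optimize import minimize
k=np.array([1.5,.5,-.5,-1.5])*.085
cols=['blue','white','red','green']
for n,f in(('top','t2.png'),('side','s3.png')):
    g=cv2.GaussianBlur(colmask(load(f),'ring').astype(np.float32),(3,3),0)
    def cost(x,R=None):
        a=np.radians(x[2]);ax=np.array([-np.sin(a),np.cos(a)]);c=0
        for kk in k:
            p=x[:2]+kk*ax
            for R,sg in((x[3]-.003,1),(x[3]+.003,-1)):
                q=proj(n,circ(p,R,.043)).astype(np.float32)
                c-=sg*cv2.remap(g,q[:,:1],q[:,1:],1).mean()
        return c
    best=min((minimize(cost,[.4909+dx,.0427+dy,5.7,R],method='Nelder-Mead',options=dict(initial_simplex=None,xatol=1e-5)) for dx in(-.002,.001) for dy in(-.002,.003) for R in(.026,.029)),key=lambda r:r.fun)
    print(n,best.x.round(4),best.fun)
```

```text
top [0.4916 0.0429 5.9465 0.0318] -3.2794291973114014
side [0.4914 0.0476 5.9309 0.0321] -1.5103554725646973
```

play_rows(rows=[{"xyz": [0, 0.93, 0], "yaw": 0}, {"xyz": [0, 0.93, 0], "yaw": 0}, {"xyz": [0, 0.93, 0], "yaw": 0}, {"xyz": [0, 0.93, -0.5], "yaw": 0}, {"xyz": [0, 0.93, -0.9], "yaw": 0}, {"xyz": [0, 0, -0.9], "yaw": 0}, {"xyz": [0, 0, -0.9], "yaw": 0}, {"xyz": [0, 0, 0], "yaw": 0}, {"xyz": [0, 0, 0], "yaw": 0}])

```text
time: 16.85
eef_pos: [0.46, -0.2355, 0.0836]
tool_rot: [[-0.098, 0.995, 0.002], [0.995, 0.098, -0.002], [-0.002, 0.002, -1.0]]
contact_force: [-0.3, -0.1, 0.4]
finger_gap: 0.0551
grasp_force: 0.0
```

play_rows(rows=[{"xyz": [-0.02, 0.04, -0.75], "yaw": 0}, {"xyz": [0, 0, -0.75], "yaw": 0}, {"xyz": [0, 0, 0], "yaw": 0}, {"xyz": [0, 0, 0], "yaw": 0}])

```text
time: 17.35
eef_pos: [0.4598, -0.2348, 0.0093]
tool_rot: [[-0.097, 0.995, 0.003], [0.995, 0.097, -0.003], [-0.003, 0.003, -1.0]]
contact_force: [1.0, -0.6, 0.6]
finger_gap: 0.0554
grasp_force: 0.0
```

play_rows(rows=[{"xyz": [0, 0, 0], "yaw": 0}, {"xyz": [0, 0, 0], "yaw": 0}, {"xyz": [0, 0, 0], "yaw": 0}, {"xyz": [0, 0, 0], "yaw": 0}, {"xyz": [0, 0, 0], "yaw": 0}], fingers=1, squeeze=12)

```text
time: 17.98
eef_pos: [0.4584, -0.2336, 0.0072]
tool_rot: [[-0.097, 0.995, 0.001], [0.995, 0.097, -0.001], [-0.001, 0.001, -1.0]]
contact_force: [-0.5, 1.0, 5.7]
finger_gap: 0.0275
grasp_force: 12.0
```

play_rows(rows=[{"xyz": [0, 0, 0.5], "yaw": 0}, {"xyz": [0, 0, 0.8], "yaw": 0}, {"xyz": [0, 0, 0.8], "yaw": 0}, {"xyz": [0.18, 0.9, 0], "yaw": 0}, {"xyz": [0.18, 0.9, 0], "yaw": 0}, {"xyz": [0.18, 0.9, 0], "yaw": 0}, {"xyz": [0.18, 0.9, 0], "yaw": 0}, {"xyz": [0, 0.6, 0], "yaw": 0}, {"xyz": [0, 0.5, 0], "yaw": 0}, {"xyz": [0, 0, 0], "yaw": 0}, {"xyz": [0, 0, 0], "yaw": 0}])

```text
time: 19.35
eef_pos: [0.4939, 0.0011, 0.1114]
tool_rot: [[-0.097, 0.995, -0.0], [0.995, 0.097, -0.0], [-0.0, -0.0, -1.0]]
contact_force: [0.9, 0.5, 0.6]
finger_gap: 0.0277
grasp_force: 12.0
```

play_rows(rows=[{"xyz": [0.03, 0.04, -0.5], "yaw": 0}, {"xyz": [0, 0, -0.55], "yaw": 0}, {"xyz": [0, 0, 0], "yaw": 0}, {"xyz": [0, 0, 0], "yaw": 0}, {"xyz": [0, 0, 0], "yaw": 0}])

```text
time: 19.98
eef_pos: [0.4966, 0.0031, 0.0605]
tool_rot: [[-0.096, 0.995, 0.002], [0.995, 0.096, -0.001], [-0.001, 0.002, -1.0]]
contact_force: [0.0, -0.1, -0.5]
finger_gap: 0.0277
grasp_force: 12.0
```

Run:
```python
from h import *
s=snap('side','s4.png');t=snap('top','t3.png')
print(ctrl.sense()['eef_pos'])
o=np.hstack([cv2.resize(s[220:300,240:340],None,fx=4,fy=4,interpolation=2),cv2.resize(t[222:302,260:360],None,fx=4,fy=4,interpolation=2)])
cv2.imwrite('pics/c2.png',o[:,:,::-1])
```

```text
[0.49629546 0.0033638  0.06018428]
```

View pics/c2.png

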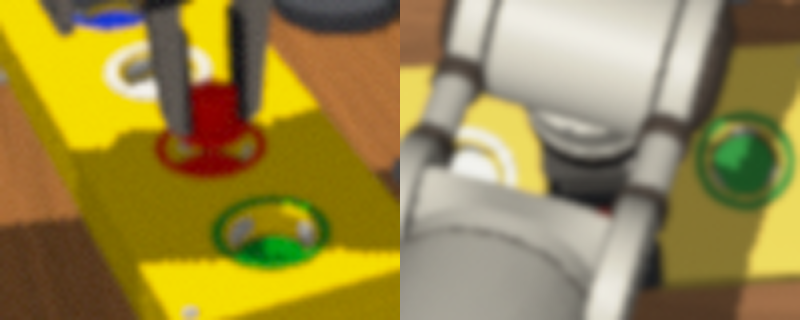

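In the side crop the held lens (x≈212) is centred over the red ring (x≈210). I lower it while watching the force.

play_rows(rows=[{"xyz": [-0.01, 0, -0.1], "yaw": 0}, {"xyz": [0, 0, -0.1], "yaw": 0}, {"xyz": [0, 0, -0.04], "yaw": 0}, {"xyz": [0, 0, -0.04], "yaw": 0}, {"xyz": [0, 0, 0], "yaw": 0}, {"xyz": [0, 0, 0], "yaw": 0}])

```text
time: 20.82
eef_pos: [0.4955, 0.0034, 0.0455]
tool_rot: [[-0.097, 0.995, 0.001], [0.995, 0.097, -0.001], [-0.001, 0.001, -1.0]]
contact_force: [-0.2, -3.0, 2.3]
finger_gap: 0.0278
grasp_force: 12.0
```

Underside is at about 38.5 mm with 2 N, so the lens is in and resting on the claws. I release it and go up to look.

play_rows(rows=[{"xyz": [0, 0, 0], "yaw": 0}, {"xyz": [0, 0, 0], "yaw": 0}, {"xyz": [0, 0, 0], "yaw": 0}, {"xyz": [0, 0, 0.4], "yaw": 0}, {"xyz": [0, 0, 1], "yaw": 0}, {"xyz": [0, 0, 1], "yaw": 0}, {"xyz": [0, 0, 1], "yaw": 0}, {"xyz": [0, 0, 1], "yaw": 0}, {"xyz": [0, -1, 0], "yaw": 0}, {"xyz": [0, -1, 0], "yaw": 0}, {"xyz": [0, 0, 0], "yaw": 0}], fingers=0.4)

```text
time: 22.2
eef_pos: [0.4947, -0.0987, 0.2648]
tool_rot: [[-0.093, 0.996, -0.001], [0.996, 0.093, -0.0], [-0.0, -0.001, -1.0]]
contact_force: [0.2, 1.0, -0.4]
finger_gap: 0.0554
grasp_force: 0.0
```

Run:
```python
from lenses import *
t=snap('top','t4.png');s=snap('side','s5.png')
lenses(t,s,['white','green','blue'])
q,a=cmask(s,(293,250),'red',18);print('seated red',q,a,proj('side',(.4955,.0032,.055)))
for z in(.026,.039): print(fit('side',q,[(.014,z+.004,z+.026)]))
print(ctrl.sense()['eef_pos'])
```

```text
white top [403.9 247.1] area 219 208 [ 0.5553 -0.2294]
white side [357.  332.5] area 399 399 [ 0.5561 -0.225 ]
green top [445.5 227.9] area 173 207 [ 0.6091 -0.3336]
green side [410.4 368.3] area 424 501 [ 0.6092 -0.331 ]
blue top [458.6 273.6] area 182 215 [ 0.4936 -0.3657]
blue side [353.9 402. ] area 524 590 [ 0.4939 -0.3633]
seated red [291.87755102 255.34183673] 196 [[292.03607264 251.74500557]]
(array([0.49651383, 0.00968947]), 179.53125)
(array([ 0.4920025 , -0.00879578]), 188.5625)
[ 0.4947659  -0.09611546  0.26472778]
```

White is at about (0.556, -0.2255). I pick it.

play_rows(rows=[{"xyz": [0.4, -0.86, 0], "yaw": 0}, {"xyz": [0.4, -0.86, 0], "yaw": 0}, {"xyz": [0.42, -0.86, -0.8], "yaw": 0}, {"xyz": [0, 0, -0.8], "yaw": 0}, {"xyz": [0, 0, -0.8], "yaw": 0}, {"xyz": [0, 0, -0.8], "yaw": 0}, {"xyz": [0, 0, -0.6], "yaw": 0}, {"xyz": [0, 0, 0], "yaw": 0}, {"xyz": [0, 0, 0], "yaw": 0}, {"xyz": [0, 0, 0], "yaw": 0}])

```text
time: 23.55
eef_pos: [0.5574, -0.2258, 0.0772]
tool_rot: [[-0.097, 0.995, 0.003], [0.995, 0.097, -0.002], [-0.002, 0.003, -1.0]]
contact_force: [1.1, 0.3, -0.2]
finger_gap: 0.0553
grasp_force: 0.0
```

play_rows(rows=[{"xyz": [-0.02, 0, -0.7], "yaw": 0}, {"xyz": [0, 0, -0.68], "yaw": 0}, {"xyz": [0, 0, 0], "yaw": 0}, {"xyz": [0, 0, 0], "yaw": 0}, {"xyz": [0, 0, 0], "yaw": 0}])

```text
time: 24.18
eef_pos: [0.5565, -0.2263, 0.0084]
tool_rot: [[-0.097, 0.995, 0.003], [0.995, 0.097, -0.002], [-0.002, 0.003, -1.0]]
contact_force: [-0.8, 0.1, 0.4]
finger_gap: 0.0553
grasp_force: 0.0
```

play_rows(rows=[{"xyz": [0, 0, 0], "yaw": 0}, {"xyz": [0, 0, 0], "yaw": 0}, {"xyz": [0, 0, 0], "yaw": 0}, {"xyz": [0, 0, 0], "yaw": 0}, {"xyz": [0, 0, 0], "yaw": 0}], fingers=1, squeeze=12)

```text
time: 24.8
eef_pos: [0.5552, -0.2254, 0.0064]
tool_rot: [[-0.097, 0.995, 0.0], [0.995, 0.097, -0.0], [-0.0, 0.0, -1.0]]
contact_force: [-0.3, -0.1, 2.1]
finger_gap: 0.0275
grasp_force: 12.5
```

play_rows(rows=[{"xyz": [0, 0, 0.5], "yaw": 0}, {"xyz": [0, 0, 0.8], "yaw": 0}, {"xyz": [0, 0, 0.8], "yaw": 0}, {"xyz": [-0.2, 0.9, 0.2], "yaw": 0}, {"xyz": [-0.2, 0.9, 0], "yaw": 0}, {"xyz": [-0.2, 0.9, 0], "yaw": 0}, {"xyz": [-0.2, 0.9, 0], "yaw": 0}, {"xyz": [-0.2, 0.9, 0], "yaw": 0}, {"xyz": [-0.2, 0.9, 0], "yaw": 0}, {"xyz": [-0.18, 0.86, 0], "yaw": 0}, {"xyz": [0, 0, 0], "yaw": 0}, {"xyz": [0, 0, 0], "yaw": 0}])

```text
time: 26.3
eef_pos: [0.4861, 0.0872, 0.121]
tool_rot: [[-0.097, 0.995, -0.0], [0.995, 0.097, -0.0], [-0.0, -0.0, -1.0]]
contact_force: [0.8, -0.8, -0.2]
finger_gap: 0.0275
grasp_force: 12.0
```

play_rows(rows=[{"xyz": [0.01, 0, -0.6], "yaw": 0}, {"xyz": [0, 0, -0.62], "yaw": 0}, {"xyz": [0, 0, 0], "yaw": 0}, {"xyz": [0, 0, 0], "yaw": 0}, {"xyz": [0, 0, 0], "yaw": 0}])

```text
time: 26.92
eef_pos: [0.4879, 0.0872, 0.0617]
tool_rot: [[-0.096, 0.995, 0.003], [0.995, 0.096, -0.0], [-0.001, 0.003, -1.0]]
contact_force: [0.5, -0.4, -0.5]
finger_gap: 0.028
grasp_force: 12.0
```

play_rows(rows=[{"xyz": [-0.01, 0, -0.1], "yaw": 0}, {"xyz": [0, 0, -0.12], "yaw": 0}, {"xyz": [0, 0, -0.05], "yaw": 0}, {"xyz": [0, 0, -0.04], "yaw": 0}, {"xyz": [0, 0, 0], "yaw": 0}, {"xyz": [0, 0, 0], "yaw": 0}])

```text
time: 27.68
eef_pos: [0.4866, 0.0876, 0.045]
tool_rot: [[-0.097, 0.995, 0.001], [0.995, 0.097, -0.0], [-0.0, 0.001, -1.0]]
contact_force: [1.8, -0.2, 2.2]
finger_gap: 0.0275
grasp_force: 12.5
```

White is resting on its claws. I release it and go for green at about (0.609, -0.331).

play_rows(rows=[{"xyz": [0, 0, 0], "yaw": 0}, {"xyz": [0, 0, 0], "yaw": 0}, {"xyz": [0, 0, 0], "yaw": 0}, {"xyz": [0, 0, 0.4], "yaw": 0}, {"xyz": [0, 0, 1], "yaw": 0}, {"xyz": [0, 0, 1], "yaw": 0}, {"xyz": [0.2, -1, 0.5], "yaw": 0}, {"xyz": [0.3, -1, 0], "yaw": 0}, {"xyz": [0.3, -1, 0], "yaw": 0}, {"xyz": [0.3, -1, 0], "yaw": 0}, {"xyz": [0.3, -1, 0], "yaw": 0}, {"xyz": [0.3, -1, 0], "yaw": 0}], fingers=0.4)

```text
time: 29.18
eef_pos: [0.571, -0.2138, 0.1891]
tool_rot: [[-0.097, 0.995, -0.001], [0.995, 0.097, 0.001], [0.001, -0.001, -1.0]]
contact_force: [0.3, 1.1, 0.1]
finger_gap: 0.0551
grasp_force: 0.0
```

Run:
```python
from lenses import *
t=snap('top','t5.png');s=snap('side','s6.png')
lenses(t,s,['green','blue'])
print(ctrl.sense()['eef_pos'])
```

```text
green top [447.  228.9] area 126 207 [ 0.6066 -0.3372]
green side [410.4 368. ] area 443 500 [ 0.6096 -0.3304]
blue top [458.6 273.7] area 183 215 [ 0.4935 -0.3658]
blue side [353.9 402.1] area 527 590 [ 0.4938 -0.3633]
[ 0.57106941 -0.21686524  0.18882163]
```

play_rows(rows=[{"xyz": [0.26, -0.76, 0], "yaw": 0}, {"xyz": [0.25, -0.76, 0], "yaw": 0}, {"xyz": [0.25, -0.76, -0.6], "yaw": 0}, {"xyz": [0, 0, -0.6], "yaw": 0}, {"xyz": [0, 0, -0.6], "yaw": 0}, {"xyz": [0, 0, 0], "yaw": 0}, {"xyz": [0, 0, 0], "yaw": 0}, {"xyz": [0, 0, 0], "yaw": 0}])

```text
time: 30.28
eef_pos: [0.61, -0.3268, 0.1019]
tool_rot: [[-0.097, 0.995, 0.003], [0.995, 0.097, -0.002], [-0.002, 0.002, -1.0]]
contact_force: [0.3, -0.6, -0.1]
finger_gap: 0.0548
grasp_force: 0.0
```

play_rows(rows=[{"xyz": [0, -0.08, -0.6], "yaw": 0}, {"xyz": [0, 0, -0.65], "yaw": 0}, {"xyz": [0, 0, -0.6], "yaw": 0}, {"xyz": [0, 0, 0], "yaw": 0}, {"xyz": [0, 0, 0], "yaw": 0}, {"xyz": [0, 0, 0], "yaw": 0}])

```text
time: 31.02
eef_pos: [0.6104, -0.3314, 0.0097]
tool_rot: [[-0.097, 0.995, 0.003], [0.995, 0.097, -0.002], [-0.003, 0.003, -1.0]]
contact_force: [-0.0, -0.5, -0.4]
finger_gap: 0.0553
grasp_force: 0.0
```

play_rows(rows=[{"xyz": [0, 0, 0], "yaw": 0}, {"xyz": [0, 0, 0], "yaw": 0}, {"xyz": [0, 0, 0], "yaw": 0}, {"xyz": [0, 0, 0], "yaw": 0}, {"xyz": [0, 0, 0], "yaw": 0}], fingers=1, squeeze=12)

```text
time: 31.65
eef_pos: [0.6091, -0.3304, 0.0073]
tool_rot: [[-0.097, 0.995, 0.0], [0.995, 0.097, -0.0], [-0.0, 0.0, -1.0]]
contact_force: [-0.6, -0.0, 1.3]
finger_gap: 0.0272
grasp_force: 12.0
```

play_rows(rows=[{"xyz": [0, 0, 0.5], "yaw": 0}, {"xyz": [0, 0, 0.8], "yaw": 0}, {"xyz": [0, 0, 0.8], "yaw": 0}, {"xyz": [-0.35, 0.83, 0.2], "yaw": 0}, {"xyz": [-0.35, 0.83, 0], "yaw": 0}, {"xyz": [-0.35, 0.83, 0], "yaw": 0}, {"xyz": [-0.35, 0.83, 0], "yaw": 0}, {"xyz": [-0.35, 0.83, 0], "yaw": 0}, {"xyz": [-0.35, 0.83, 0], "yaw": 0}, {"xyz": [0, 0, 0], "yaw": 0}, {"xyz": [0, 0, 0], "yaw": 0}, {"xyz": [0, 0, 0], "yaw": 0}])

```text
time: 33.15
eef_pos: [0.5045, -0.0824, 0.1223]
tool_rot: [[-0.096, 0.995, 0.001], [0.995, 0.096, -0.0], [-0.0, 0.0, -1.0]]
contact_force: [0.4, 0.6, -0.5]
finger_gap: 0.0279
grasp_force: 12.0
```

play_rows(rows=[{"xyz": [0, 0.02, -0.6], "yaw": 0}, {"xyz": [0, 0, -0.62], "yaw": 0}, {"xyz": [0, 0, 0], "yaw": 0}, {"xyz": [0, 0, 0], "yaw": 0}, {"xyz": [0, 0, 0], "yaw": 0}])

```text
time: 33.78
eef_pos: [0.5053, -0.081, 0.0627]
tool_rot: [[-0.097, 0.995, 0.003], [0.995, 0.097, -0.001], [-0.001, 0.003, -1.0]]
contact_force: [0.1, 0.1, -0.6]
finger_gap: 0.0277
grasp_force: 12.0
```

play_rows(rows=[{"xyz": [-0.01, 0, -0.1], "yaw": 0}, {"xyz": [0, 0, -0.12], "yaw": 0}, {"xyz": [0, 0, -0.03], "yaw": 0}, {"xyz": [0, 0, -0.03], "yaw": 0}, {"xyz": [0, 0, 0], "yaw": 0}, {"xyz": [0, 0, 0], "yaw": 0}])

```text
time: 34.52
eef_pos: [0.5036, -0.0804, 0.0472]
tool_rot: [[-0.097, 0.995, 0.0], [0.995, 0.097, -0.0], [-0.0, 0.0, -1.0]]
contact_force: [-0.0, -0.5, -0.6]
finger_gap: 0.0277
grasp_force: 12.0
```

play_rows(rows=[{"xyz": [0, 0, -0.03], "yaw": 0}, {"xyz": [0, 0, 0], "yaw": 0}, {"xyz": [0, 0, 0], "yaw": 0}])

```text
time: 34.9
eef_pos: [0.504, -0.0807, 0.046]
tool_rot: [[-0.097, 0.995, 0.001], [0.995, 0.097, -0.001], [-0.001, 0.001, -1.0]]
contact_force: [0.6, -0.3, 1.2]
finger_gap: 0.0278
grasp_force: 12.0
```

play_rows(rows=[{"xyz": [0, 0, 0], "yaw": 0}, {"xyz": [0, 0, 0], "yaw": 0}, {"xyz": [0, 0, 0], "yaw": 0}, {"xyz": [0, 0, 0.4], "yaw": 0}, {"xyz": [0, 0, 1], "yaw": 0}, {"xyz": [0, 0, 1], "yaw": 0}, {"xyz": [0, -0.9, 0], "yaw": 0}, {"xyz": [0, -0.9, 0], "yaw": 0}, {"xyz": [0, -0.9, 0], "yaw": 0}, {"xyz": [0, -0.9, 0], "yaw": 0}, {"xyz": [0, 0, 0], "yaw": 0}], fingers=0.4)

```text
time: 36.28
eef_pos: [0.5031, -0.2629, 0.1655]
tool_rot: [[-0.093, 0.996, -0.0], [0.996, 0.093, -0.0], [-0.0, -0.0, -1.0]]
contact_force: [0.1, 0.9, -0.0]
finger_gap: 0.055
grasp_force: 0.0
```

Run:
```python
from lenses import *
t=snap('top','t6.png');s=snap('side','s7.png')
lenses(t,s,['blue'])
print(ctrl.sense()['eef_pos'])
o=np.hstack([cv2.resize(s[180:320,200:360],None,fx=2.5,fy=2.5,interpolation=2),cv2.resize(t[190:330,230:390],None,fx=2.5,fy=2.5,interpolation=2)])
cv2.imwrite('pics/c3.png',o[:,:,::-1])
```

```text
blue top [469.6 265.3] area 16 214 [ 0.5156 -0.3932]
blue side [368.7 407. ] area 55 608 [ 0.5122 -0.3787]
[ 0.50324447 -0.2600161   0.16524998]
```

View pics/c3.png

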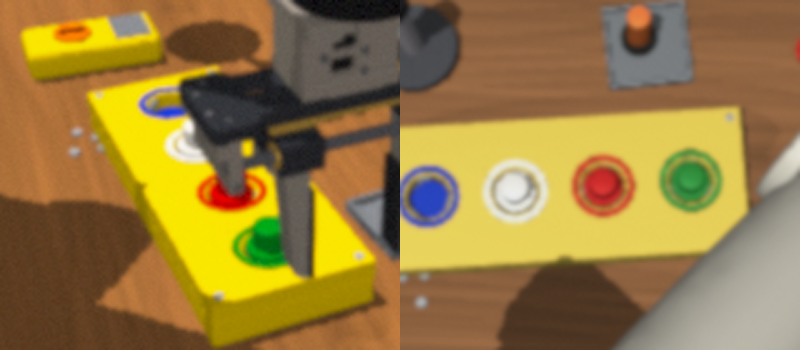

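White, red and green sit in their holders. Blue's reading changed, so it was knocked. I look again with the arm aside.

play_rows(rows=[{"xyz": [0, 0.9, 0.5], "yaw": 0}, {"xyz": [0, 0.9, 0.5], "yaw": 0}, {"xyz": [0, 0.9, 0], "yaw": 0}, {"xyz": [0, 0.9, 0], "yaw": 0}, {"xyz": [0, 0, 0], "yaw": 0}])

```text
time: 37.0
eef_pos: [0.503, -0.0765, 0.2156]
tool_rot: [[-0.103, 0.995, -0.0], [0.995, 0.103, 0.001], [0.001, -0.0, -1.0]]
contact_force: [-0.7, -0.2, -0.3]
finger_gap: 0.0547
grasp_force: 0.0
```

Run:
```python
from h import *
t=snap('top','t7.png');s=snap('side','s8.png')
print(ctrl.sense()['eef_pos'])
o=np.hstack([cv2.resize(s[330:480,270:430],None,fx=2.5,fy=2.5,interpolation=2),cv2.resize(t[200:350,390:550],None,fx=2.5,fy=2.5,interpolation=2)])
cv2.imwrite('pics/c4.png',o[:,:,::-1])
for n,im in(('top',t),('side',s)):
    k,l,st,c=cv2.connectedComponentsWithStats(colmask(im,'blue'))
    for a,b in zip(st[1:],c[1:]):
        if 60<a[4]<900: print(n,a[4],b.round(1),*fit(n,b,[(.02,0,.006),(.014,.006,.026)]))
```

```text
[ 0.50329137 -0.07949524  0.21559164]
top 222 [208.6 126. ] [0.85820778 0.28566779] 199.546875
top 218 [321.  130.1] [ 0.85912038 -0.00883919] 195.234375
top 222 [447.4 138.2] [ 0.84970794 -0.33869816] 200.765625
top 117 [495. 251.] [ 0.55453415 -0.45698681] 215.40625
top 180 [466.2 260.5] [ 0.52741848 -0.38502403] 213.21875
top 159 [241.1 269. ] [0.4831723  0.17415273] 211.6875
top 110 [492.9 286.5] [ 0.46474666 -0.45011633] 220.265625
side 186 [524.1 311.4] [ 0.8866021 -0.2736767] 381.0625
side 541 [379.  406.3] [ 0.52776703 -0.38249032] 608.078125
side 534 [417.1 441.1] [ 0.55509967 -0.45234458] 734.21875
side 415 [357.3 457.9] [ 0.46444042 -0.44894168] 778.125
```

View pics/c4.png

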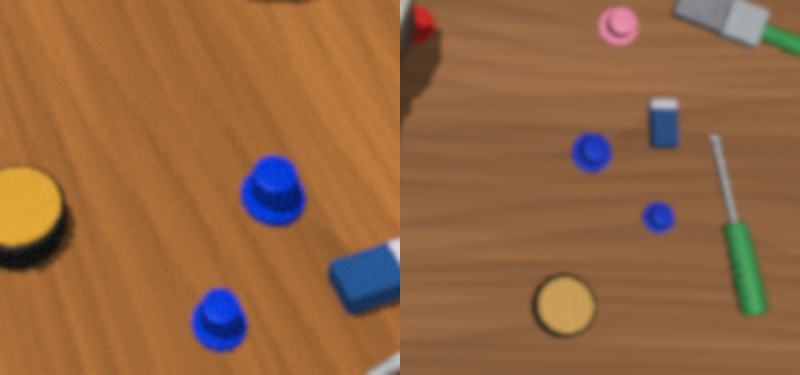

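The larger blue lens was knocked to (466,260) in the top view and still stands upright, at about (0.5277, -0.3825). I pick it there.

play_rows(rows=[{"xyz": [0.08, -1, 0], "yaw": 0}, {"xyz": [0.08, -1, 0], "yaw": 0}, {"xyz": [0.08, -1, 0], "yaw": 0}, {"xyz": [0.08, -1, -0.4], "yaw": 0}, {"xyz": [0.08, -1, -0.6], "yaw": 0}, {"xyz": [0.09, -1, -0.6], "yaw": 0}, {"xyz": [0, -0.06, -0.6], "yaw": 0}, {"xyz": [0, 0, 0], "yaw": 0}, {"xyz": [0, 0, 0], "yaw": 0}, {"xyz": [0, 0, 0], "yaw": 0}])

```text
time: 38.35
eef_pos: [0.5289, -0.3838, 0.1078]
tool_rot: [[-0.097, 0.995, 0.002], [0.995, 0.097, -0.002], [-0.003, 0.002, -1.0]]
contact_force: [0.4, -0.2, 0.5]
finger_gap: 0.0551
grasp_force: 0.0
```

play_rows(rows=[{"xyz": [-0.01, 0.01, -0.65], "yaw": 0}, {"xyz": [0, 0, -0.67], "yaw": 0}, {"xyz": [0, 0, -0.65], "yaw": 0}, {"xyz": [0, 0, 0], "yaw": 0}, {"xyz": [0, 0, 0], "yaw": 0}, {"xyz": [0, 0, 0], "yaw": 0}])

```text
time: 39.1
eef_pos: [0.5288, -0.3841, 0.0097]
tool_rot: [[-0.097, 0.995, 0.003], [0.995, 0.097, -0.003], [-0.003, 0.003, -1.0]]
contact_force: [0.4, 0.1, -0.0]
finger_gap: 0.0552
grasp_force: 0.0
```

play_rows(rows=[{"xyz": [0, 0, 0], "yaw": 0}, {"xyz": [0, 0, 0], "yaw": 0}, {"xyz": [0, 0, 0], "yaw": 0}, {"xyz": [0, 0, 0], "yaw": 0}, {"xyz": [0, 0, 0], "yaw": 0}], fingers=1, squeeze=12)

```text
time: 39.72
eef_pos: [0.5275, -0.3829, 0.0073]
tool_rot: [[-0.097, 0.995, 0.0], [0.995, 0.097, -0.0], [-0.0, 0.0, -1.0]]
contact_force: [-0.0, -0.4, 1.6]
finger_gap: 0.0274
grasp_force: 12.0
```

play_rows(rows=[{"xyz": [0, 0, 0.5], "yaw": 0}, {"xyz": [0, 0, 0.8], "yaw": 0}, {"xyz": [0, 0, 0.8], "yaw": 0}, {"xyz": [-0.1, 0.95, 0.2], "yaw": 0}, {"xyz": [-0.1, 0.95, 0], "yaw": 0}, {"xyz": [-0.1, 0.95, 0], "yaw": 0}, {"xyz": [-0.1, 0.95, 0], "yaw": 0}, {"xyz": [-0.1, 0.95, 0], "yaw": 0}, {"xyz": [-0.1, 0.95, 0], "yaw": 0}, {"xyz": [-0.1, 0.95, 0], "yaw": 0}, {"xyz": [-0.1, 0.95, 0], "yaw": 0}, {"xyz": [-0.1, 0.95, 0], "yaw": 0}])

```text
time: 41.22
eef_pos: [0.4821, 0.0462, 0.1221]
tool_rot: [[-0.097, 0.995, 0.0], [0.995, 0.097, 0.0], [-0.0, 0.0, -1.0]]
contact_force: [0.7, -0.4, 0.6]
finger_gap: 0.027
grasp_force: 12.0
```

play_rows(rows=[{"xyz": [-0.08, 0.95, 0], "yaw": 0}, {"xyz": [0, 0.95, 0], "yaw": 0}, {"xyz": [0, 0, 0], "yaw": 0}, {"xyz": [0, 0, 0], "yaw": 0}, {"xyz": [0, 0, 0], "yaw": 0}])

```text
time: 41.85
eef_pos: [0.4786, 0.1386, 0.122]
tool_rot: [[-0.095, 0.995, -0.0], [0.995, 0.095, -0.0], [-0.0, -0.0, -1.0]]
contact_force: [-0.3, -0.3, 0.1]
finger_gap: 0.0277
grasp_force: 12.0
```

play_rows(rows=[{"xyz": [0, 0.66, 0], "yaw": 0}, {"xyz": [0, 0, -0.6], "yaw": 0}, {"xyz": [0, 0, -0.62], "yaw": 0}, {"xyz": [0, 0, 0], "yaw": 0}, {"xyz": [0, 0, 0], "yaw": 0}, {"xyz": [0, 0, 0], "yaw": 0}])

```text
time: 42.6
eef_pos: [0.4799, 0.1725, 0.0628]
tool_rot: [[-0.096, 0.995, 0.003], [0.995, 0.096, 0.0], [0.0, 0.003, -1.0]]
contact_force: [-0.2, 0.3, -0.5]
finger_gap: 0.0275
grasp_force: 12.0
```

play_rows(rows=[{"xyz": [-0.01, -0.01, -0.1], "yaw": 0}, {"xyz": [0, 0, -0.12], "yaw": 0}, {"xyz": [0, 0, -0.05], "yaw": 0}, {"xyz": [0, 0, -0.04], "yaw": 0}, {"xyz": [0, 0, 0], "yaw": 0}, {"xyz": [0, 0, 0], "yaw": 0}])

```text
time: 43.35
eef_pos: [0.4782, 0.172, 0.0458]
tool_rot: [[-0.097, 0.995, 0.0], [0.995, 0.097, -0.0], [-0.0, 0.0, -1.0]]
contact_force: [-1.4, -1.9, 2.5]
finger_gap: 0.0275
grasp_force: 12.0
```

Blue is resting in its holder. I release it, rise, and locate the tool and tray.

play_rows(rows=[{"xyz": [0, 0, 0], "yaw": 0}, {"xyz": [0, 0, 0], "yaw": 0}, {"xyz": [0, 0, 0], "yaw": 0}, {"xyz": [0, 0, 0.4], "yaw": 0}, {"xyz": [0, 0, 1], "yaw": 0}, {"xyz": [0, 0, 1], "yaw": 0}, {"xyz": [0, 0, 1], "yaw": 0}, {"xyz": [0, 0, 0], "yaw": 0}], fingers=0.4)

```text
time: 44.35
eef_pos: [0.4809, 0.1726, 0.2205]
tool_rot: [[-0.097, 0.995, 0.01], [0.995, 0.097, 0.001], [0.0, 0.01, -1.0]]
contact_force: [-0.1, 0.2, -0.5]
finger_gap: 0.0555
grasp_force: 0.0
```

Run:
```python
from h import *
print(ctrl.sense()['eef_pos'])
for n,f,b in(('top','t7.png',(300,180,350,230)),('side','s8.png',(330,220,400,285))):
    im=load(f);h=cv2.cvtColor(im,cv2.COLOR_RGB2HSV);m=((h[...,0]>3)&(h[...,0]<16)&(h[...,1]>195)).astype(np.uint8)
    w=np.zeros_like(m);w[b[1]:b[3],b[0]:b[2]]=m[b[1]:b[3],b[0]:b[2]]
    k,l,s,c=cv2.connectedComponentsWithStats(w);i=1+np.argmax(s[1:,4]);print(n,s[i],c[i].round(1),*fit(n,c[i],[(.012,.016,.084)]))
    # grey tray outline
    g=((h[...,1]<70)).astype(np.uint8);w[:]=0;w[b[1]:b[3],b[0]:b[2]]=g[b[1]:b[3],b[0]:b[2]]
    k,l,s,c=cv2.connectedComponentsWithStats(w);i=1+np.argmax(s[1:,4])
    hull=cv2.convexHull(np.argwhere(l==i)[:,::-1].astype(np.float32));r=cv2.minAreaRect(hull);print(' tray',r,s[i],unproj(n,r[0],.010).round(4))
    print(' corners',[unproj(n,q,.012)[:2].round(3).tolist() for q in cv2.approxPolyDP(hull,4,True)[:,0]])
```

```text
[0.48094453 0.17259823 0.22047666]Traceback (most recent call last):
  File "<stdin>", line 6, in <module>
    return _wrapfunc(a, 'argmax', axis=axis, out=out, **kwds)
    return bound(*args, **kwds)
ValueError: attempt to get argmax of an empty sequence
```

Run:
```python
from h import *
for n,f,b in(('top','t2.png',(300,180,352,230)),('side','s3.png',(334,220,398,285))):
    im=load(f);h=cv2.cvtColor(im,cv2.COLOR_RGB2HSV)
    px=dict(top=(325,199),side=(366,246))[n];print(h[px[1],px[0]],h[195,305] if n=='top' else h[225,395])
    m=((h[...,0]>3)&(h[...,0]<16)&(h[...,1]>195)).astype(np.uint8)
    m=((abs(h.astype(int)[...,0]-h[px[1],px[0]][0])<6)&(h[...,1]>180)).astype(np.uint8)
    w=np.zeros_like(m);w[b[1]:b[3],b[0]:b[2]]=m[b[1]:b[3],b[0]:b[2]]
    k,l,s,c=cv2.connectedComponentsWithStats(w);i=1+np.argmax(s[1:,4]);print(n,s[i],c[i].round(1),*fit(n,c[i],[(.012,.016,.084)]))
    g=((h[...,1]<80)).astype(np.uint8);w[:]=0;w[b[1]:b[3],b[0]:b[2]]=g[b[1]:b[3],b[0]:b[2]]
    k,l,s,c=cv2.connectedComponentsWithStats(w);i=1+np.argmax(s[1:,4])
    hull=cv2.convexHull(np.argwhere(l==i)[:,::-1].astype(np.float32));r=cv2.minAreaRect(hull);print(' tray',r,s[i],unproj(n,r[0],.010).round(4))
    print(' corners',[unproj(n,q,.012)[:2].round(3).tolist() for q in cv2.approxPolyDP(hull,4,True)[:,0]])
```

```text
[ 12 176 225] [ 13 140 135]
top [322 194   8  14  70] [325.6 201.2] [ 0.65248538 -0.02901066] 150.03125
 tray ((328.52471923828125, 207.2475128173828), (33.63225555419922, 34.428287506103516), 84.2894058227539) [310 190  38  36 968] [ 0.6493 -0.0364  0.01  ]
 corners [[0.612, -0.082], [0.601, -0.002], [0.682, 0.012], [0.696, -0.071]]
[15 30 67] [ 11  33 107]Traceback (most recent call last):
  File "<stdin>", line 8, in <module>
    return _wrapfunc(a, 'argmax', axis=axis, out=out, **kwds)
    return bound(*args, **kwds)
ValueError: attempt to get argmax of an empty sequence
```

Run:
```python
from h import *
im=load('s0.png');h=cv2.cvtColor(im,cv2.COLOR_RGB2HSV)
m=((h[...,0]<16)&(h[...,1]>200)&(h[...,2]>100)).astype(np.uint8);w=np.zeros_like(m);w[225:272,352:382]=m[225:272,352:382]
k,l,s,c=cv2.connectedComponentsWithStats(w);i=1+np.argmax(s[1:,4]);print(s[i],c[i].round(1),*fit('side',c[i],[(.012,.016,.084)]))
p=fit('side',c[i],[(.012,.016,.084)])[0]
a=np.r_[proj('side',circ(p,.012,.084)),proj('side',circ(p,.012,.016))];print('pred bbox',a.min(0),a.max(0))
t=load('t0.png');h=cv2.cvtColor(t,cv2.COLOR_RGB2HSV);m=((h[...,0]<16)&(h[...,1]>150)&(h[...,2]>70)).astype(np.uint8);w=np.zeros_like(m);w[190:212,318:334]=m[190:212,318:334]
k,l,s,c=cv2.connectedComponentsWithStats(w);i=1+np.argmax(s[1:,4]);print(s[i],c[i],*fit('top',c[i],[(.012,.016,.084)]))
```

```text
[360 232  12  31 310] [365.1 246.4] [ 0.65714842 -0.02139747] 333.765625
pred bbox [358.98912029 230.85956597] [371.46710776 262.29265129]
[321 192   9  17 129] [325.02325581 200.13953488] [ 0.65499832 -0.02735714] 150.953125
```

Tool is at about (0.656, -0.0235). The tray centre is at about (0.648, -0.034). I fetch the tool.

play_rows(rows=[{"xyz": [0.7, -0.78, 0], "yaw": 0}, {"xyz": [0.7, -0.78, 0], "yaw": 0}, {"xyz": [0.7, -0.78, 0], "yaw": 0}, {"xyz": [0.7, -0.78, 0], "yaw": 0}, {"xyz": [0.7, -0.78, 0], "yaw": 0}, {"xyz": [0, 0, -0.8], "yaw": 0}, {"xyz": [0, 0, -0.8], "yaw": 0}, {"xyz": [0, 0, 0], "yaw": 0}, {"xyz": [0, 0, 0], "yaw": 0}, {"xyz": [0, 0, 0], "yaw": 0}], fingers=0.3)

```text
time: 45.6
eef_pos: [0.6544, -0.0229, 0.1381]
tool_rot: [[-0.097, 0.995, 0.004], [0.995, 0.097, -0.001], [-0.001, 0.004, -1.0]]
contact_force: [-0.5, 0.8, -0.1]
finger_gap: 0.0643
grasp_force: 0.0
```

play_rows(rows=[{"xyz": [0, 0, -0.5], "yaw": 0}, {"xyz": [0, 0, -0.5], "yaw": 0}, {"xyz": [0, 0, -0.5], "yaw": 0}, {"xyz": [0, 0, -0.5], "yaw": 0}, {"xyz": [0, 0, 0], "yaw": 0}, {"xyz": [0, 0, 0], "yaw": 0}, {"xyz": [0, 0, 0], "yaw": 0}])

```text
time: 46.48
eef_pos: [0.6544, -0.0231, 0.0377]
tool_rot: [[-0.097, 0.995, 0.003], [0.995, 0.097, -0.001], [-0.001, 0.003, -1.0]]
contact_force: [0.6, -0.7, -0.0]
finger_gap: 0.0644
grasp_force: 0.0
```

play_rows(rows=[{"xyz": [0, 0, 0], "yaw": 0}, {"xyz": [0, 0, 0], "yaw": 0}, {"xyz": [0, 0, 0], "yaw": 0}, {"xyz": [0, 0, 0], "yaw": 0}, {"xyz": [0, 0, 0], "yaw": 0}, {"xyz": [0, 0, 0], "yaw": 0}, {"xyz": [0, 0, 0], "yaw": 0}], fingers=1, squeeze=15)

```text
time: 47.35
eef_pos: [0.6531, -0.0228, 0.0357]
tool_rot: [[-0.097, 0.995, 0.0], [0.995, 0.097, -0.0], [-0.0, 0.0, -1.0]]
contact_force: [0.9, -0.7, 0.1]
finger_gap: 0.0241
grasp_force: 15.0
```

play_rows(rows=[{"xyz": [0, 0, 0], "yaw": 0}, {"xyz": [0, 0, 0], "yaw": 0}, {"xyz": [0, 0, 0], "yaw": 0}], squeeze=58)

```text
time: 47.72
eef_pos: [0.6531, -0.0229, 0.0357]
tool_rot: [[-0.097, 0.995, 0.0], [0.995, 0.097, -0.0], [-0.0, 0.0, -1.0]]
contact_force: [1.0, -0.9, 0.2]
finger_gap: 0.0237
grasp_force: 58.0
```

play_rows(rows=[{"xyz": [0, 0, 0.4], "yaw": 0}, {"xyz": [0, 0, 0.8], "yaw": 0}, {"xyz": [0, 0, 0.9], "yaw": 0}, {"xyz": [-0.79, 0.13, 0], "yaw": 0}, {"xyz": [-0.79, 0.13, 0], "yaw": 0}, {"xyz": [-0.79, 0.13, 0], "yaw": 0}, {"xyz": [-0.79, 0.13, 0], "yaw": 0}, {"xyz": [0, 0, 0], "yaw": 0}, {"xyz": [0, 0, -0.3], "yaw": 0}, {"xyz": [0, 0, -0.3], "yaw": 0}, {"xyz": [0, 0, 0], "yaw": 0}, {"xyz": [0, 0, 0], "yaw": 0}])

```text
time: 49.22
eef_pos: [0.4953, 0.0031, 0.1104]
tool_rot: [[-0.097, 0.995, -0.001], [0.995, 0.097, 0.0], [0.0, -0.001, -1.0]]
contact_force: [1.0, 0.1, -2.3]
finger_gap: 0.0229
grasp_force: 58.0
```

Run:
```python
from h import *
s=snap('side','s9.png');t=snap('top','t8.png')
o=np.hstack([cv2.resize(s[160:320,200:360],None,fx=2.5,fy=2.5,interpolation=2),cv2.resize(t[190:350,230:390],None,fx=2.5,fy=2.5,interpolation=2)])
cv2.imwrite('pics/c5.png',o[:,:,::-1])
```

```text
(no output)
```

View pics/c5.png

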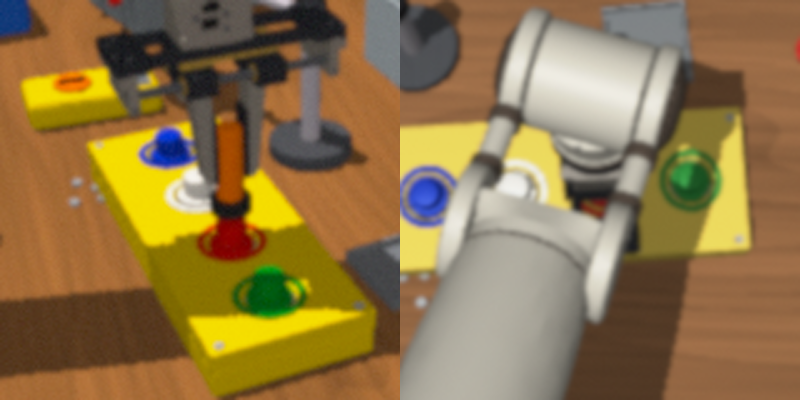

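The foot (231,205) is centred over the red lens (231,232). I press down gradually.

play_rows(rows=[{"xyz": [0, 0, -0.2], "yaw": 0}, {"xyz": [0, 0, -0.08], "yaw": 0}, {"xyz": [0, 0, -0.04], "yaw": 0}, {"xyz": [0, 0, -0.04], "yaw": 0}, {"xyz": [0, 0, -0.04], "yaw": 0}, {"xyz": [0, 0, 0], "yaw": 0}])

```text
time: 50.08
eef_pos: [0.4946, 0.0033, 0.0899]
tool_rot: [[-0.097, 0.995, -0.001], [0.995, 0.097, 0.0], [0.0, -0.001, -1.0]]
contact_force: [-0.3, -0.5, -2.1]
finger_gap: 0.0233
grasp_force: 58.0
```

play_rows(rows=[{"xyz": [0, 0, -0.04], "yaw": 0}, {"xyz": [0, 0, -0.04], "yaw": 0}, {"xyz": [0, 0, 0], "yaw": 0}])

```text
time: 50.45
eef_pos: [0.4948, 0.0032, 0.0862]
tool_rot: [[-0.097, 0.995, -0.0], [0.995, 0.097, 0.0], [0.0, -0.0, -1.0]]
contact_force: [-0.2, -0.2, -3.0]
finger_gap: 0.023
grasp_force: 58.0
```

play_rows(rows=[{"xyz": [0, 0, -0.03], "yaw": 0}, {"xyz": [0, 0, -0.03], "yaw": 0}, {"xyz": [0, 0, 0], "yaw": 0}])

```text
time: 50.82
eef_pos: [0.4951, 0.0031, 0.0837]
tool_rot: [[-0.097, 0.995, 0.0], [0.995, 0.097, -0.0], [-0.0, 0.0, -1.0]]
contact_force: [1.1, -1.1, -1.5]
finger_gap: 0.0232
grasp_force: 58.0
```

Run:
```python
from h import *
s=snap('side','s10.png')
for p in [(.4955,.0032,z) for z in(.039+.026,.026+.026)]: print((proj('side',p)[0]-[240,200])*5)
o=cv2.resize(s[200:300,240:340],None,fx=5,fy=5,interpolation=2)
cv2.imwrite('pics/c6.png',o[:,:,::-1])
```

```text
[259.37590606 239.52501757]
[260.41994509 264.443138  ]
```

View pics/c6.png

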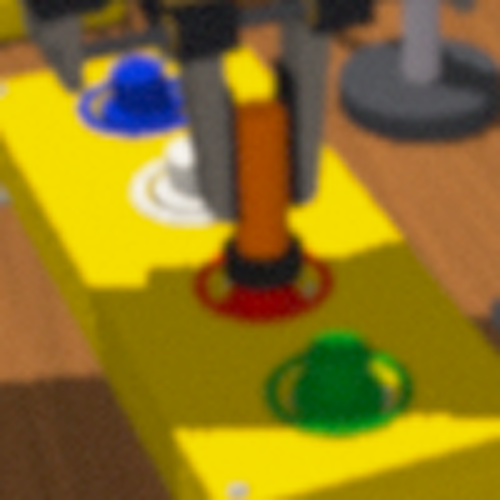

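play_rows(rows=[{"xyz": [0, 0, -0.02], "yaw": 0}, {"xyz": [0, 0, -0.02], "yaw": 0}, {"xyz": [0, 0, 0], "yaw": 0}])

```text
time: 51.25
eef_pos: [0.4953, 0.0031, 0.0836]
tool_rot: [[-0.097, 0.995, -0.0], [0.995, 0.097, -0.0], [-0.0, -0.0, -1.0]]
contact_force: [-5.8, 1.0, 12.9]
finger_gap: 0.023
grasp_force: 58.0
```

A firm stop at exactly the seated height. I add a little more force for certainty.

play_rows(rows=[{"xyz": [0, 0, -0.02], "yaw": 0}, {"xyz": [0, 0, 0], "yaw": 0}, {"xyz": [0, 0, 0], "yaw": 0}])

```text
time: 51.62
eef_pos: [0.4954, 0.003, 0.0836]
tool_rot: [[-0.097, 0.995, -0.0], [0.995, 0.097, -0.0], [-0.0, -0.0, -1.0]]
contact_force: [-9.2, 1.7, 20.1]
finger_gap: 0.0231
grasp_force: 58.0
```

play_rows(rows=[{"xyz": [0, 0, 0.4], "yaw": 0}, {"xyz": [0, 0, 0.6], "yaw": 0}, {"xyz": [-0.05, 0.42, 0], "yaw": 0}, {"xyz": [-0.05, 0.42, 0], "yaw": 0}, {"xyz": [-0.06, 0.42, 0], "yaw": 0}, {"xyz": [0, 0.43, 0], "yaw": 0}, {"xyz": [0, 0, 0], "yaw": 0}, {"xyz": [0, 0, 0], "yaw": 0}, {"xyz": [0, 0, 0], "yaw": 0}])

```text
time: 52.75
eef_pos: [0.4871, 0.087, 0.1306]
tool_rot: [[-0.096, 0.995, -0.0], [0.995, 0.096, -0.0], [-0.0, -0.0, -1.0]]
contact_force: [-0.2, 0.4, -2.6]
finger_gap: 0.023
grasp_force: 58.0
```

Now white, stepping down to about 0.0836.

play_rows(rows=[{"xyz": [0, 0, -0.35], "yaw": 0}, {"xyz": [0, 0, -0.3], "yaw": 0}, {"xyz": [0, 0, 0], "yaw": 0}, {"xyz": [0, 0, -0.04], "yaw": 0}, {"xyz": [0, 0, -0.04], "yaw": 0}, {"xyz": [0, 0, -0.04], "yaw": 0}])

```text
time: 53.5
eef_pos: [0.4877, 0.0877, 0.093]
tool_rot: [[-0.097, 0.995, 0.002], [0.995, 0.097, -0.0], [-0.0, 0.002, -1.0]]
contact_force: [-2.0, -0.1, 1.4]
finger_gap: 0.0235
grasp_force: 58.0
```

play_rows(rows=[{"xyz": [0, 0, -0.04], "yaw": 0}, {"xyz": [0, 0, -0.04], "yaw": 0}, {"xyz": [0, 0, -0.04], "yaw": 0}, {"xyz": [0, 0, -0.04], "yaw": 0}, {"xyz": [0, 0, 0], "yaw": 0}])

```text
time: 54.12
eef_pos: [0.4867, 0.0877, 0.0838]
tool_rot: [[-0.097, 0.995, -0.001], [0.995, 0.097, 0.0], [0.0, -0.001, -1.0]]
contact_force: [-0.2, -0.6, -1.7]
finger_gap: 0.0233
grasp_force: 58.0
```

play_rows(rows=[{"xyz": [0, 0, -0.03], "yaw": 0}, {"xyz": [0, 0, 0], "yaw": 0}, {"xyz": [0, 0, 0], "yaw": 0}])

```text
time: 54.5
eef_pos: [0.487, 0.0877, 0.0836]
tool_rot: [[-0.097, 0.995, -0.001], [0.995, 0.097, -0.0], [0.0, -0.001, -1.0]]
contact_force: [-4.6, -0.5, 6.9]
finger_gap: 0.0231
grasp_force: 58.0
```

Same stop height. I push to about 20 N, then go to blue at (0.478, 0.172).

play_rows(rows=[{"xyz": [0, 0, -0.03], "yaw": 0}, {"xyz": [0, 0, 0], "yaw": 0}, {"xyz": [0, 0, 0], "yaw": 0}])

```text
time: 54.88
eef_pos: [0.4871, 0.0877, 0.0836]
tool_rot: [[-0.097, 0.995, -0.001], [0.995, 0.097, -0.0], [-0.0, -0.001, -1.0]]
contact_force: [-8.5, -0.5, 19.1]
finger_gap: 0.0235
grasp_force: 58.0
```

play_rows(rows=[{"xyz": [0, 0, 0.4], "yaw": 0}, {"xyz": [0, 0, 0.6], "yaw": 0}, {"xyz": [-0.05, 0.42, 0], "yaw": 0}, {"xyz": [-0.05, 0.42, 0], "yaw": 0}, {"xyz": [-0.06, 0.42, 0], "yaw": 0}, {"xyz": [0, 0.42, 0], "yaw": 0}, {"xyz": [0, 0, 0], "yaw": 0}, {"xyz": [0, 0, 0], "yaw": 0}, {"xyz": [0, 0, 0], "yaw": 0}])

```text
time: 56.0
eef_pos: [0.479, 0.171, 0.1311]
tool_rot: [[-0.096, 0.995, -0.0], [0.995, 0.096, -0.0], [-0.0, -0.0, -1.0]]
contact_force: [-0.2, 0.1, -1.5]
finger_gap: 0.0232
grasp_force: 58.0
```

play_rows(rows=[{"xyz": [0, 0, -0.35], "yaw": 0}, {"xyz": [0, 0, -0.3], "yaw": 0}, {"xyz": [0, 0, 0], "yaw": 0}, {"xyz": [0, 0, -0.04], "yaw": 0}, {"xyz": [0, 0, -0.04], "yaw": 0}, {"xyz": [0, 0, -0.04], "yaw": 0}])

```text
time: 56.75
eef_pos: [0.4799, 0.1718, 0.0938]
tool_rot: [[-0.097, 0.995, 0.002], [0.995, 0.097, 0.0], [-0.0, 0.002, -1.0]]
contact_force: [-1.2, -0.8, 3.3]
finger_gap: 0.023
grasp_force: 58.0
```

play_rows(rows=[{"xyz": [0, 0, -0.04], "yaw": 0}, {"xyz": [0, 0, -0.04], "yaw": 0}, {"xyz": [0, 0, -0.04], "yaw": 0}, {"xyz": [0, 0, -0.03], "yaw": 0}, {"xyz": [0, 0, 0], "yaw": 0}])

```text
time: 57.38
eef_pos: [0.4785, 0.1716, 0.0845]
tool_rot: [[-0.097, 0.995, -0.001], [0.995, 0.097, -0.0], [0.0, -0.001, -1.0]]
contact_force: [-0.2, -0.1, -3.2]
finger_gap: 0.0229
grasp_force: 58.0
```

play_rows(rows=[{"xyz": [0, 0, -0.03], "yaw": 0}, {"xyz": [0, 0, 0], "yaw": 0}, {"xyz": [0, 0, 0], "yaw": 0}])

```text
time: 57.75
eef_pos: [0.479, 0.1717, 0.0837]
tool_rot: [[-0.097, 0.995, 0.0], [0.995, 0.097, 0.0], [0.0, 0.0, -1.0]]
contact_force: [-0.7, -0.6, -1.2]
finger_gap: 0.0233
grasp_force: 58.0
```

play_rows(rows=[{"xyz": [0, 0, -0.03], "yaw": 0}, {"xyz": [0, 0, -0.03], "yaw": 0}, {"xyz": [0, 0, 0], "yaw": 0}, {"xyz": [0, 0, 0], "yaw": 0}])

```text
time: 58.25
eef_pos: [0.4793, 0.1717, 0.0835]
tool_rot: [[-0.097, 0.995, -0.0], [0.995, 0.097, -0.0], [-0.0, -0.0, -1.0]]
contact_force: [-8.7, -1.9, 20.0]
finger_gap: 0.023
grasp_force: 58.0
```

play_rows(rows=[{"xyz": [0, 0, 0.4], "yaw": 0}, {"xyz": [0, 0, 0.6], "yaw": 0}, {"xyz": [0.1, -0.84, 0], "yaw": 0}, {"xyz": [0.1, -0.84, 0], "yaw": 0}, {"xyz": [0.1, -0.84, 0], "yaw": 0}, {"xyz": [0.1, -0.84, 0], "yaw": 0}, {"xyz": [0.1, -0.84, 0], "yaw": 0}, {"xyz": [0, -0.84, 0], "yaw": 0}, {"xyz": [0, 0, 0], "yaw": 0}, {"xyz": [0, 0, 0], "yaw": 0}, {"xyz": [0, 0, 0], "yaw": 0}])

```text
time: 59.62
eef_pos: [0.5039, -0.0792, 0.1305]
tool_rot: [[-0.098, 0.995, -0.0], [0.995, 0.098, 0.0], [0.0, -0.0, -1.0]]
contact_force: [1.1, -0.4, -2.6]
finger_gap: 0.0231
grasp_force: 58.0
```

Green, same sequence.

play_rows(rows=[{"xyz": [0, -0.03, -0.35], "yaw": 0}, {"xyz": [0, 0, -0.3], "yaw": 0}, {"xyz": [0, 0, 0], "yaw": 0}, {"xyz": [0, 0, -0.04], "yaw": 0}, {"xyz": [0, 0, -0.04], "yaw": 0}, {"xyz": [0, 0, -0.04], "yaw": 0}])

```text
time: 60.38
eef_pos: [0.5046, -0.0821, 0.093]
tool_rot: [[-0.097, 0.995, 0.001], [0.995, 0.097, -0.001], [-0.001, 0.001, -1.0]]
contact_force: [-0.5, 0.5, 1.9]
finger_gap: 0.0231
grasp_force: 58.0
```

play_rows(rows=[{"xyz": [0, 0, -0.04], "yaw": 0}, {"xyz": [0, 0, -0.04], "yaw": 0}, {"xyz": [0, 0, -0.04], "yaw": 0}, {"xyz": [0, 0, -0.03], "yaw": 0}, {"xyz": [0, 0, 0], "yaw": 0}])

```text
time: 61.0
eef_pos: [0.5036, -0.0817, 0.0841]
tool_rot: [[-0.097, 0.995, -0.001], [0.995, 0.097, 0.0], [0.0, -0.001, -1.0]]
contact_force: [-0.2, 1.0, -2.2]
finger_gap: 0.0232
grasp_force: 58.0
```

play_rows(rows=[{"xyz": [0, 0, -0.03], "yaw": 0}, {"xyz": [0, 0, -0.03], "yaw": 0}, {"xyz": [0, 0, 0], "yaw": 0}, {"xyz": [0, 0, 0], "yaw": 0}])

```text
time: 61.5
eef_pos: [0.5042, -0.082, 0.0836]
tool_rot: [[-0.097, 0.995, -0.0], [0.995, 0.097, -0.0], [-0.0, -0.0, -1.0]]
contact_force: [-5.2, 1.9, 12.4]
finger_gap: 0.0235
grasp_force: 58.0
```

play_rows(rows=[{"xyz": [0, 0, -0.03], "yaw": 0}, {"xyz": [0, 0, 0], "yaw": 0}, {"xyz": [0, 0, 0], "yaw": 0}])

```text
time: 61.88
eef_pos: [0.5043, -0.0821, 0.0835]
tool_rot: [[-0.097, 0.995, -0.001], [0.995, 0.097, -0.0], [-0.0, -0.001, -1.0]]
contact_force: [-9.7, 3.6, 22.8]
finger_gap: 0.0229
grasp_force: 58.0
```

play_rows(rows=[{"xyz": [0, 0, 0.4], "yaw": 0}, {"xyz": [0, 0, 0.6], "yaw": 0}, {"xyz": [0.73, 0.26, 0], "yaw": 0}, {"xyz": [0.73, 0.26, 0], "yaw": 0}, {"xyz": [0.73, 0.26, 0], "yaw": 0}, {"xyz": [0.73, 0.26, 0], "yaw": 0}, {"xyz": [0, 0, 0], "yaw": 0}, {"xyz": [0, 0, -0.5], "yaw": 0}, {"xyz": [0, 0, -0.5], "yaw": 0}, {"xyz": [0, 0, -0.5], "yaw": 0}, {"xyz": [0, 0, 0], "yaw": 0}, {"xyz": [0, 0, 0], "yaw": 0}])

```text
time: 63.38
eef_pos: [0.6503, -0.0302, 0.0563]
tool_rot: [[-0.097, 0.995, 0.001], [0.995, 0.097, -0.0], [-0.001, 0.001, -1.0]]
contact_force: [0.2, -0.3, -1.8]
finger_gap: 0.0234
grasp_force: 58.0
```

play_rows(rows=[{"xyz": [0, 0, -0.15], "yaw": 0}, {"xyz": [0, 0, -0.15], "yaw": 0}, {"xyz": [0, 0, -0.07], "yaw": 0}, {"xyz": [0, 0, 0], "yaw": 0}, {"xyz": [0, 0, 0], "yaw": 0}])

```text
time: 64.0
eef_pos: [0.6501, -0.0299, 0.0367]
tool_rot: [[-0.097, 0.995, 0.0], [0.995, 0.097, -0.0], [-0.0, 0.0, -1.0]]
contact_force: [0.7, -0.7, -1.9]
finger_gap: 0.0229
grasp_force: 58.0
```

play_rows(rows=[{"xyz": [0, 0, -0.03], "yaw": 0}, {"xyz": [0, 0, 0], "yaw": 0}, {"xyz": [0, 0, 0], "yaw": 0}])

```text
time: 64.38
eef_pos: [0.6504, -0.0299, 0.0357]
tool_rot: [[-0.097, 0.995, 0.001], [0.995, 0.097, -0.0], [-0.0, 0.001, -1.0]]
contact_force: [-0.3, -0.4, 2.4]
finger_gap: 0.023
grasp_force: 58.0
```

play_rows(rows=[{"xyz": [0, 0, 0], "yaw": 0}, {"xyz": [0, 0, 0], "yaw": 0}, {"xyz": [0, 0, 0], "yaw": 0}, {"xyz": [0, 0, 0], "yaw": 0}, {"xyz": [0, 0, 0.5], "yaw": 0}, {"xyz": [0, 0, 1], "yaw": 0}, {"xyz": [0, 0, 1], "yaw": 0}, {"xyz": [0, 0, 1], "yaw": 0}, {"xyz": [0, 0, 1], "yaw": 0}, {"xyz": [0, 0, 1], "yaw": 0}, {"xyz": [0, 0, 0], "yaw": 0}], fingers=0.3)

```text
time: 65.75
eef_pos: [0.6522, -0.0303, 0.3162]
tool_rot: [[-0.097, 0.995, 0.01], [0.995, 0.097, -0.002], [-0.003, 0.01, -1.0]]
contact_force: [0.4, 0.6, 0.2]
finger_gap: 0.0643
grasp_force: 0.0
```

play_rows(rows=[{"xyz": [-0.8, 0.8, 0], "yaw": 0}, {"xyz": [-0.8, 0.8, 0], "yaw": 0}, {"xyz": [-0.4, 0.8, 0], "yaw": 0}, {"xyz": [0, 0.8, 0], "yaw": 0}, {"xyz": [0, 0.8, 0], "yaw": 0}, {"xyz": [0, 0.8, 0], "yaw": 0}, {"xyz": [0, 0, 0], "yaw": 0}])

```text
time: 66.62
eef_pos: [0.5489, 0.2122, 0.3083]
tool_rot: [[-0.1, 0.995, -0.003], [0.995, 0.1, -0.0], [0.0, -0.003, -1.0]]
contact_force: [-1.2, -0.9, -0.2]
finger_gap: 0.0645
grasp_force: 0.0
```

Run:
```python
from h import *
s=snap('side','s11.png');t=snap('top','t9.png');print(ctrl.sense()['eef_pos'])
cv2.imwrite('pics/c7.png',np.hstack([cv2.resize(s[140:340,200:400],None,fx=2,fy=2,interpolation=2),cv2.resize(t[140:340,150:350],None,fx=2,fy=2,interpolation=2)])[:,:,::-1])
for n,im in(('top',t),('side',s)):
    k,l,st,c=cv2.connectedComponentsWithStats(colmask(im,'red'))
    for a,b in zip(st[1:],c[1:]):
        if 15<a[4]<900: print(n,a[4],b.round(1),unproj(n,b,.1835).round(4))
```

```text
[0.5495274  0.20988616 0.30882214]
top 183 [395.7 209.4] [ 0.601  -0.1869  0.1835]
top 83 [163.3 213.2] [0.571  0.3302 0.1835]
top 40 [ 69.4 252.8] [0.4729 0.5274 0.1835]
top 162 [310.6 264.6] [ 0.4681 -0.0029  0.1835]
side 94 [285.  140.1] [0.5723 0.3404 0.1835]
side 24 [245.7 159.1] [0.4485 0.2409 0.1835]
side 141 [292.  256.8] [ 0.4456 -0.1966  0.1835]
side 289 [399.1 314.3] [ 0.5475 -0.3745  0.1835]
```

View pics/c7.png

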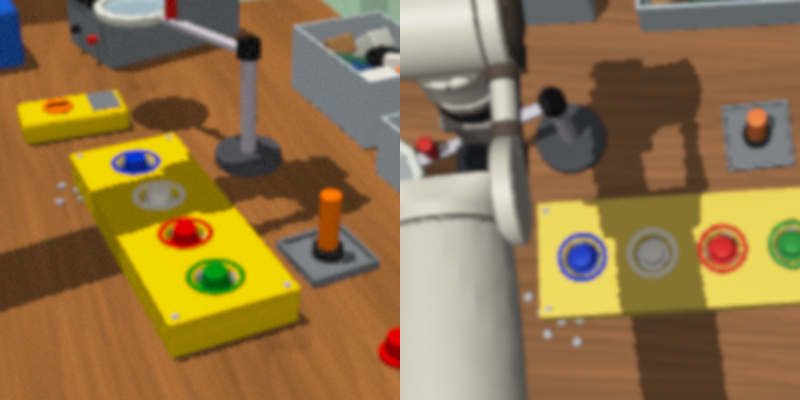

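All four lenses sit flush in their holders, and the tool stands in the tray at crop (329,240). The magnifier knob is at about (0.573, 0.333). I swing it back.

play_rows(rows=[{"xyz": [0.16, 0.82, 0], "yaw": 0}, {"xyz": [0.16, 0.82, 0], "yaw": 0}, {"xyz": [0.15, 0.82, 0], "yaw": 0}, {"xyz": [0, 0, 0], "yaw": 0}, {"xyz": [0, 0, 0], "yaw": 0}, {"xyz": [0, 0, 0], "yaw": 0}])

```text
time: 67.47
eef_pos: [0.5738, 0.3316, 0.3103]
tool_rot: [[-0.095, 0.995, 0.0], [0.995, 0.095, -0.0], [-0.0, 0.0, -1.0]]
contact_force: [0.0, 0.1, 1.1]
finger_gap: 0.0644
grasp_force: 0.0
```

Run:
```python
from h import *
s=snap('side','s12.png');print(ctrl.sense()['eef_pos'])
k,l,st,c=cv2.connectedComponentsWithStats(colmask(s,'red'))
for a,b in zip(st[1:],c[1:]):
    if 15<a[4]<900: print(a,b.round(1))
print(proj('side',[(.573,.333,.205),(.573,.333,.162)]))
```

```text
[0.57374252 0.33177018 0.31041488]
[281 132   8  17  95] [285.  140.1]
[243 157   6   5  24] [245.7 159.1]
[284 250  16  13 141] [292.  256.8]
[390 304  19  20 292] [399.  314.1]
[[285.56115879 133.06835245]
 [286.24266228 148.6360399 ]]
```

play_rows(rows=[{"xyz": [0, 0.02, -0.7], "yaw": 0}, {"xyz": [0, 0, -0.7], "yaw": 0}, {"xyz": [0, 0, -0.7], "yaw": 0}, {"xyz": [0, 0, -0.66], "yaw": 0}, {"xyz": [0, 0, 0], "yaw": 0}, {"xyz": [0, 0, 0], "yaw": 0}])

```text
time: 68.28
eef_pos: [0.5744, 0.334, 0.174]
tool_rot: [[-0.096, 0.995, 0.002], [0.995, 0.096, 0.001], [0.001, 0.002, -1.0]]
contact_force: [-0.1, 0.1, 1.2]
finger_gap: 0.0642
grasp_force: 0.0
```

play_rows(rows=[{"xyz": [0, 0, 0], "yaw": 0}, {"xyz": [0, 0, 0], "yaw": 0}, {"xyz": [0, 0, 0], "yaw": 0}, {"xyz": [0, 0, 0], "yaw": 0}, {"xyz": [0, 0, 0], "yaw": 0}, {"xyz": [0, 0, 0], "yaw": 0}, {"xyz": [0, 0, 0], "yaw": 0}], fingers=1, squeeze=8)

```text
time: 69.15
eef_pos: [0.5731, 0.3345, 0.172]
tool_rot: [[-0.097, 0.995, -0.001], [0.995, 0.097, 0.0], [0.001, -0.001, -1.0]]
contact_force: [-2.5, 2.6, 0.1]
finger_gap: 0.0176
grasp_force: 8.0
```

Run:
```python
from h import *
e=ctrl.sense();print(e['eef_pos'],e['finger_gap'],e['grasp_force'])
h=np.array([.6355,.1998]);k=e['eef_pos'][:2];r=np.hypot(*(k-h))
a0=np.arctan2(*(k-h)[::-1]);a0=a0-2*np.pi if a0>0 else a0
c=np.array([.4914,.0453]);a1=np.arctan2(*(c-h)[::-1]);print(r,np.degrees([a0,a1]),np.hypot(*(c-h)))
A=np.linspace(a0,a1,19);R=np.linspace(r,.1455,19)[:,None];P=h+R*np.c_[np.cos(A),np.sin(A)]
print((np.diff(P,axis=0)/.05).round(2).tolist(),P[[6,12,18]].round(4))
```

```text
[0.57309856 0.33451965 0.17198558] 0.01760562341787274 7.999895140528679
0.14846994254287624 [-245.14667497 -133.00524   ] 0.21127011146870725
[[-0.28, -0.15], [-0.26, -0.18], [-0.24, -0.21], [-0.22, -0.24], [-0.19, -0.26], [-0.16, -0.28], [-0.13, -0.29], [-0.1, -0.3], [-0.06, -0.31], [-0.03, -0.32], [0.0, -0.32], [0.04, -0.32], [0.07, -0.31], [0.11, -0.3], [0.14, -0.29], [0.17, -0.27], [0.2, -0.25], [0.22, -0.23]] [[0.505  0.2685]
 [0.4911 0.1753]
 [0.5363 0.0934]]
```

play_rows(rows=[{"xyz": [-0.28, -0.15, 0], "yaw": 0}, {"xyz": [-0.26, -0.18, 0], "yaw": 0}, {"xyz": [-0.24, -0.21, 0], "yaw": 0}, {"xyz": [-0.22, -0.24, 0], "yaw": 0}, {"xyz": [-0.19, -0.26, 0], "yaw": 0}, {"xyz": [-0.16, -0.28, 0], "yaw": 0}])

```text
time: 69.9
eef_pos: [0.5064, 0.2678, 0.1723]
tool_rot: [[-0.097, 0.995, 0.002], [0.995, 0.097, 0.0], [-0.0, 0.002, -1.0]]
contact_force: [1.7, 1.9, -0.7]
finger_gap: 0.0179
grasp_force: 8.0
```

play_rows(rows=[{"xyz": [-0.13, -0.29, 0], "yaw": 0}, {"xyz": [-0.1, -0.3, 0], "yaw": 0}, {"xyz": [-0.06, -0.31, 0], "yaw": 0}, {"xyz": [-0.03, -0.32, 0], "yaw": 0}, {"xyz": [0, -0.32, 0], "yaw": 0}, {"xyz": [0.04, -0.32, 0], "yaw": 0}])

```text
time: 70.65
eef_pos: [0.4934, 0.1743, 0.1725]
tool_rot: [[-0.096, 0.995, 0.004], [0.995, 0.096, 0.001], [0.001, 0.004, -1.0]]
contact_force: [10.0, 3.5, -4.8]
finger_gap: 0.0178
grasp_force: 8.0
```

play_rows(rows=[{"xyz": [0.08, -0.31, 0], "yaw": 0}, {"xyz": [0.11, -0.3, 0], "yaw": 0}, {"xyz": [0.14, -0.29, 0], "yaw": 0}, {"xyz": [0.17, -0.27, 0], "yaw": 0}, {"xyz": [0.19, -0.25, 0], "yaw": 0}, {"xyz": [0.18, -0.18, 0], "yaw": 0}, {"xyz": [0, 0, 0], "yaw": 0}, {"xyz": [0, 0, 0], "yaw": 0}])

```text
time: 71.65
eef_pos: [0.5379, 0.0965, 0.1733]
tool_rot: [[-0.096, 0.995, 0.006], [0.995, 0.096, 0.005], [0.004, 0.007, -1.0]]
contact_force: [9.1, 8.8, 0.6]
finger_gap: 0.0178
grasp_force: 8.0
```

play_rows(rows=[{"xyz": [0, 0, 0], "yaw": 0}, {"xyz": [0, 0, 0], "yaw": 0}, {"xyz": [0, 0, 0], "yaw": 0}, {"xyz": [0, 0, 0], "yaw": 0}, {"xyz": [0, 0, 0.5], "yaw": 0}, {"xyz": [0, 0, 1], "yaw": 0}, {"xyz": [0, 0, 1], "yaw": 0}, {"xyz": [0, 0, 1], "yaw": 0}, {"xyz": [-0.4, -1, 0], "yaw": 0}, {"xyz": [-0.4, -1, 0], "yaw": 0}, {"xyz": [0, -1, 0], "yaw": 0}, {"xyz": [0, -1, 0], "yaw": 0}], fingers=0.3)

```text
time: 73.15
eef_pos: [0.495, -0.1063, 0.3473]
tool_rot: [[-0.097, 0.995, 0.0], [0.995, 0.097, -0.0], [-0.0, 0.0, -1.0]]
contact_force: [0.6, 0.4, 0.9]
finger_gap: 0.0642
grasp_force: 0.0
```

play_rows(rows=[{"xyz": [0, -1, 0], "yaw": 0}, {"xyz": [0, -1, 0], "yaw": 0}, {"xyz": [0, -1, 0], "yaw": 0}, {"xyz": [0, 0, 0], "yaw": 0}, {"xyz": [0, 0, 0], "yaw": 0}])

```text
time: 73.78
eef_pos: [0.4954, -0.2544, 0.347]
tool_rot: [[-0.097, 0.995, -0.0], [0.995, 0.097, 0.001], [0.001, -0.0, -1.0]]
contact_force: [0.8, 0.5, 0.1]
finger_gap: 0.0645
grasp_force: 0.0
```

Run:
```python
from h import *
s=snap('side','s13.png');t=snap('top','t10.png');print(ctrl.sense()['eef_pos'])
cv2.imwrite('pics/c8.png',np.hstack([cv2.resize(s[150:350,200:400],None,fx=2,fy=2,interpolation=2),cv2.resize(t[150:350,200:400],None,fx=2,fy=2,interpolation=2)])[:,:,::-1])
print(proj('top',(.4914,.0429,.157)),proj('side',(.4914,.0453,.157)))
```

```text
[ 0.49566904 -0.25368286  0.34736646]
[[290.87865431 255.72202592]] [[283.28758805 201.70337247]]
```

View pics/c8.png

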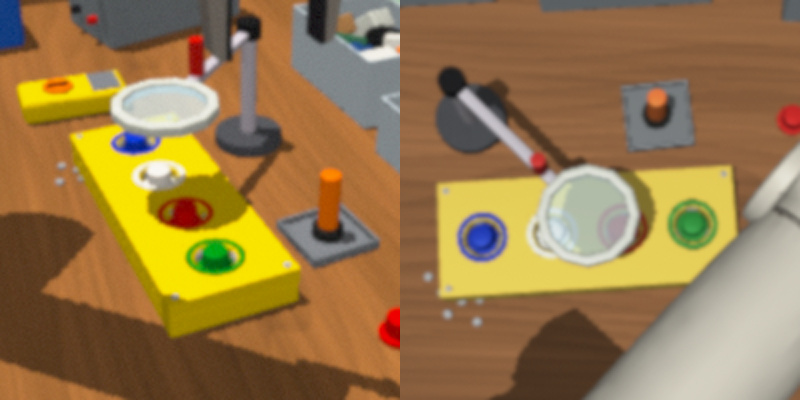

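The glass is over the middle of the panel: top view (294,257) against the ideal (291,256). All lenses are seated and the tool is in its tray. I hand the job in.

```bash
python3 -c "
from rig import ctrl
print(ctrl.job_done())"
```

```text
the job is handed in; nothing more can be done
None
```

The job is handed in: all four lenses are pressed home in their own holders to a firm stop at the seated height, the tool stands in its tray, and the magnifier is back over the middle of the panel (within about 1 cm).

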